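# Clamp engraving plates in the bed

## Task

Use the upright-handled lifter to carry every copper plate from the wooden rack to the metal clamping bed, each lying flat and square, centred on a place of its own (any places), never touching a plate with the gripper. Then turn all three captive wing bolts clockwise fully home to their end stops, also at an empty place, the middle one first and then the two outer ones. Leave the lifter standing on its rubber pad, handle end over the handle end of the pad, and do not disturb the other things on the bench.

Things in the scene. Friction and masses are not known exactly. Their poses are not given: they have to be found in the camera images.
- rack: wooden rack, fixed (may swap sides with the bed), base 100 x 276 x 4 mm, origin under its centre. Three slots at y = 90, 0, -90 mm; each has two rails along x, 74 long, 8 wide, tops 22 mm above the bench, inner faces 44 mm apart. A blade enters along +x from the robot's side, between the rails, over the 4 mm base and under the plate
- bed: grey metal clamping bed, fixed, base 140 (x from -50 to +90) x 276 x 4 mm, origin on its underside midway between the ends of the rails. Three places with aluminium rails just like the rack's slots (same sizes, 90 mm apart along y, open on the robot's side, -x), and behind each place, 57 mm to +x, a wing bolt
- place1 (a point): centre of bed place 1 (the +y one) at the height of the rail tops, 22 mm above the bench, x along the rails towards the bolt
- place2 (a point): centre of bed place 2 (middle) at the height of the rail tops, 22 mm above the bench, x along the rails towards the bolt
- place3 (a point): centre of bed place 3 (the -y one) at the height of the rail tops, 22 mm above the bench, x along the rails towards the bolt
- plate1: flat copper plate 70 x 70 x 4 mm, 0.15 kg, origin at the centre of its underside; lies on the rails of one rack slot. Absent in some starts
- plate2: flat copper plate 70 x 70 x 4 mm, 0.15 kg, origin at the centre of its underside; lies on the rails of one rack slot. Absent in some starts
- plate3: flat copper plate 70 x 70 x 4 mm, 0.15 kg, origin at the centre of its underside; lies on the rails of one rack slot. Absent in some starts
- lifter: steel lifter standing flat: origin on its underside below its upright wooden handle (20 x 20 mm, 3 to 95 mm up; grip about 70 mm up). Foot 60 (x) x 44 mm under the handle; blade 36 wide, 3 thick, along +x from 30 to 110 mm, with a stop 13 mm high across it at x 28 to 32. A plate centred on the blade lies 72 mm ahead of the handle. 0.2 kg
- pad: black rubber parking pad, fixed, 160 x 66 x 2 mm (x from -43 to +117); origin on its underside where the lifter's handle should stand, the blade lying along +x
- bolt1 (a joint): turn of the wing bolt behind place 1, rad, clockwise seen from above is positive; 0 fully slack, end stop (home) at 2.5, where its steel clamp arm points over the place
- bolt2 (a joint): turn of the wing bolt behind place 2, rad, clockwise seen from above is positive; 0 fully slack, end stop (home) at 2.5, where its steel clamp arm points over the place
- bolt3 (a joint): turn of the wing bolt behind place 3, rad, clockwise seen from above is positive; 0 fully slack, end stop (home) at 2.5, where its steel clamp arm points over the place
- bolt1_grip (a point): grip point of wing bolt 1 on its axis, 61 mm above the bench; the upright brass wing is 44 mm along the point's x, 12 mm thick along its y, from 15 mm below to 14 mm above this point; the clamp arm (50 mm long, top 26 mm below this point) points along its +x; point z is up
- bolt2_grip (a point): grip point of wing bolt 2 on its axis, 61 mm above the bench; the upright brass wing is 44 mm along the point's x, 12 mm thick along its y, from 15 mm below to 14 mm above this point; the clamp arm (50 mm long, top 26 mm below this point) points along its +x; point z is up
- bolt3_grip (a point): grip point of wing bolt 3 on its axis, 61 mm above the bench; the upright brass wing is 44 mm along the point's x, 12 mm thick along its y, from 15 mm below to 14 mm above this point; the clamp arm (50 mm long, top 26 mm below this point) points along its +x; point z is up
- graver1: bystander: graver 130 mm long with a turned wooden handle, lying on the bench; origin at mid length
- graver2: bystander: graver 130 mm long with a turned wooden handle, lying on the bench; origin at mid length
- graver3: bystander: graver 130 mm long with a turned wooden handle, lying on the bench; origin at mid length
- oilstone: bystander: oilstone in a wooden holder 50 x 150 x 24 mm, origin under its centre
- wasteblock: bystander: wooden block 70 x 90 x 30 mm, origin under its centre
- lifter_nose (a point): middle of the front edge of the lifter's blade, 110 mm ahead of its origin, on the underside

How it is judged:
On the way, in this order (a step that is already met when the one before it is completed fails the run):
1. every plate lies flat and square on a place of the bed (((distance between plate1 and place1 below 0.012 m and (angle between the x axis of plate1 and the x axis of place1, either way round below 0.17 rad or angle between the x axis of plate1 and the y axis of place1, either way round below 0.17 rad)) or (distance between plate1 and place2 below 0.012 m and (angle between the x axis of plate1 and the x axis of place2, either way round below 0.17 rad or angle between the x axis of plate1 and the y axis of place2, either way round below 0.17 rad)) or (distance between plate1 and place3 below 0.012 m and (angle between the x axis of plate1 and the x axis of place3, either way round below 0.17 rad or angle between the x axis of plate1 and the y axis of place3, either way round below 0.17 rad))) and ((distance between plate2 and place1 below 0.012 m and (angle between the x axis of plate2 and the x axis of place1, either way round below 0.17 rad or angle between the x axis of plate2 and the y axis of place1, either way round below 0.17 rad)) or (distance between plate2 and place2 below 0.012 m and (angle between the x axis of plate2 and the x axis of place2, either way round below 0.17 rad or angle between the x axis of plate2 and the y axis of place2, either way round below 0.17 rad)) or (distance between plate2 and place3 below 0.012 m and (angle between the x axis of plate2 and the x axis of place3, either way round below 0.17 rad or angle between the x axis of plate2 and the y axis of place3, either way round below 0.17 rad))) and ((distance between plate3 and place1 below 0.012 m and (angle between the x axis of plate3 and the x axis of place1, either way round below 0.17 rad or angle between the x axis of plate3 and the y axis of place1, either way round below 0.17 rad)) or (distance between plate3 and place2 below 0.012 m and (angle between the x axis of plate3 and the x axis of place2, either way round below 0.17 rad or angle between the x axis of plate3 and the y axis of place2, either way round below 0.17 rad)) or (distance between plate3 and place3 below 0.012 m and (angle between the x axis of plate3 and the x axis of place3, either way round below 0.17 rad or angle between the x axis of plate3 and the y axis of place3, either way round below 0.17 rad)))), for 0.2 s.
2. the middle bolt is home, the outer two not yet (value of joint bolt2 above 2.38 rad and not (value of joint bolt1 above 2.38 rad) and not (value of joint bolt3 above 2.38 rad)), for 0.2 s.
3. the two outer bolts are home too (value of joint each of bolt1, bolt2, bolt3 above 2.38 rad), for 0.2 s.
At the end, for the whole second after the job is handed in: each plate present lies flat on a bed place, within 12 mm of its centre and 0.17 rad of square; all three bolts at 2.38 rad or more; the lifter stands upright and at rest on the pad, its handle within 25 mm of the pad's origin, along the pad within 0.3 rad, blade to the pad's +x (all of step 1 and all of step 3 and angle between each of plate1, plate2, plate3, lifter's own z axis and vertical below 0.1 rad and linear speed of each of plate1, plate2, plate3, lifter below 0.02 m/s and horizontal distance between lifter and pad below 0.025 m and angle between the x axis of lifter and the x axis of pad, either way round below 0.3 rad and x of lifter_nose in the frame of pad above 0.05 m); the robot touches nothing.
It fails at once if the gripper touches a plate (contact force between the fingers and plate1 above 0.5 N or contact force between the fingers and plate2 above 0.5 N or contact force between the fingers and plate3 above 0.5 N).
It fails at once if a bystander is moved by more than 30 mm (distance of any of graver1, graver2, graver3, oilstone, wasteblock from where it was at the start of the episode above 0.03 m).
Of plate1, plate2, plate3 only 2 to 3 are there at a start; the rules pass over those that are not, and their reading is None.
At some moment in a run one of lifter may be knocked a few centimetres aside while the robot is not near it.
It also fails if it takes over 210 s, if anything falls off the work surface, if the arm or the gripper's body presses on something with over 40 N, if the wrist force passes 120 N, or if a joint passes its speed limit or range.

## Robot

A 6-joint arm with a two-finger parallel gripper is mounted at the origin on the work surface. World frame = base frame: x ahead of the robot, y to its left, z up, the work surface at z = 0. Lengths are in m, angles in rad, forces in N, time in s.
With the tool pointing down it reaches from about 0.375 to 0.9 m from the base axis. Payload 3.1 kg.
Tool frame: the origin (TCP) lies at the very end of the fingers, on their centre line; the grasp point (between the pads) lies 19 mm behind it; z points along the fingers, y is the line along which they close (so a half turn about z gives the same grasp; the last joint's range is limited). The gripper opens to 85 mm and grips with 20 to 120 N. Pads are 22 mm wide; open, the fingers measure 114 mm over their backs; the gripper's body (76 mm by 85 mm) begins 54 mm behind the grasp point. The pads swing forward as they close: fully open they stand 13 mm farther back than shut.
Start: joints at [-1.363, 0.527, 1.433, -0, 1.181, -0.178], TCP at [0.236, -0.579, 0.231] pointing down, gripper open.
Joint ranges: [-3.08, 3.08], [-0.75, 2.2], [0.22, 2.44], [-1.43, 4.57], [0, 2.65], [-2.85, 2.85]. Speed limits (rad/s): [2.79, 2.79, 3.14, 3.14, 3.14, 3.14].

## Interface

Orientations are given as a unit quaternion [x, y, z, w].
In Python, from station import telemetry, snapshot, ticket gives the robot as it stands.
- The arm moves only by the tool move_arm, never from a script. Its argument "commands" is text: rows parted by semicolons, each of 7 numbers parted by spaces: the shift along the tool's x, y, z in mm, then the turn, a rotation vector about the tool's x, y, z in degrees, then the opening, from -1 (shut) to 1 (fully open). A call has exactly 5 rows; each row is the pose to reach, as a shift and turn from the pose commanded when the call began, along the tool's axes at that moment; what a row does not reach only later rows make up. A row lasts 1/8 s, in which the tool goes at most 62.5 mm and 10.7 degrees, less where a joint would pass 70% of its speed; a pose out of reach is approached as far as the arm can. A call with a gripper value outside its range is refused whole. The fingers move at their own pace and stop on an object; "grip_force" is the grip in N (left out, the last holds). Time passes only in rows, so rows that repeat a pose let the fingers close, or fill a call up. It gives the time, the measured TCP pose, the force, the opening and the grip force at its end, in the units of the state.
- telemetry.sense(): the state, without advancing time (a new reading comes with each control period).
- snapshot(name): name is "side" or "top" or "wrist"; returns a dict with "image" (480x640x3 uint8, red, green, blue), "fx", "fy", "cx", "cy" (pixels), "pose" (4x4, takes a point from camera to world coordinates). Camera axes: x right, y down, z forward; pixel columns grow to the right and rows downward; lengths in m; the calibration is good to about 2 mm. The wrist camera is an equidistant fisheye: a pixel r from the principal point sees the ray r / f radians off the axis. A picture is of the moment at which its call begins. There is no depth.
- ticket.sign_off(): hands the job in; it is judged then, once.
The state is a dict: "t": time; "q": joint angles; "qd": joint speeds; "tau": joint torques, N m; "tcp_pos": TCP position; "tool_rot": TCP orientation; "force": force on the tool from outside, world axes, zero at the start; "ft_torque": the same for the moment, N m; "finger_gap": opening from 0.0 (shut) to 1.0 (fully open); "gripper_force": force on a finger pad.
Only numpy, scipy, OpenCV 4.12 (cv2) and the standard library are available. Lean on these libraries where they do the work, as an engineer would, in place of code of your own. Each camera call takes 0.05 s, during which the arm holds its last target. There are 200 camera calls.

## Working session

There is one attempt and no reset: what is moved stays moved. The work goes in short steps, Python scripts to look and compute and a tool call to move; the robot and the scene stay as the last step left them, time stands still between calls to the robot, and variables do not carry over. Pictures are saved under pics/ and viewed, at most 14 in all, crops included, and the job is handed in when it is done.

Besides the shell and the picture viewer there is one more tool, called after "Call:" as name(argument=value, ...) on one line, values as JSON. move_arm: Moves the arm, as the interface text tells. Its arguments: {"type":"object","properties":{"commands":{"type":"string"},"grip_force":{"type":"number"}},"required":["commands"]}

```bash
ls; mkdir -p pics; python3 - <<'E'
from station import telemetry, snapshot
import cv2,numpy as np
s=telemetry.sense()
print({k:np.round(v,3) for k,v in s.items()})
for n in ["top","side"]:
    c=snapshot(n); cv2.imwrite(f"pics/{n}0.png",c["image"][:,:,::-1]); print(n,c["fx"],c["fy"],c["cx"],c["cy"],np.round(c["pose"],3).tolist())
E
```

```text
pics
{'t': np.float64(0.0), 'q': array([-1.363,  0.528,  1.434,  0.   ,  1.181, -0.178]), 'qd': array([ 0.001,  0.001, -0.001,  0.001, -0.001,  0.002]), 'tau': array([-0.0000e+00, -4.4235e+01, -1.7802e+01, -0.0000e+00,  8.0000e-03,
       -0.0000e+00]), 'tcp_pos': array([ 0.236, -0.578,  0.23 ]), 'tool_rot': array([ 0.981,  0.192, -0.   , -0.001]), 'force': array([ 0.11 , -0.559, -0.222]), 'ft_torque': array([-0.031, -0.012,  0.049]), 'gripper_force': np.float64(0.0), 'finger_gap': np.float64(1.0)}
top 527.8424712151965 527.8424712151965 324.4690031002977 244.26158212112165 [[-0.011, -0.996, 0.091, 0.489], [-1.0, 0.01, -0.019, 0.016], [0.018, -0.091, -0.996, 1.242], [0.0, 0.0, 0.0, 1.0]]
side 446.2106617495569 446.2106617495569 324.21533386482605 244.29966308851854 [[0.987, -0.1, 0.123, 0.444], [-0.157, -0.498, 0.853, -0.956], [-0.023, -0.861, -0.508, 0.666], [0.0, 0.0, 0.0, 1.0]]
```

View pics/top0.png

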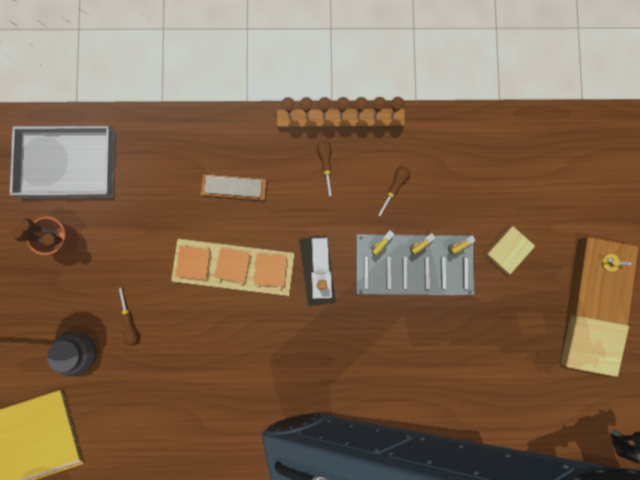

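View pics/side0.png

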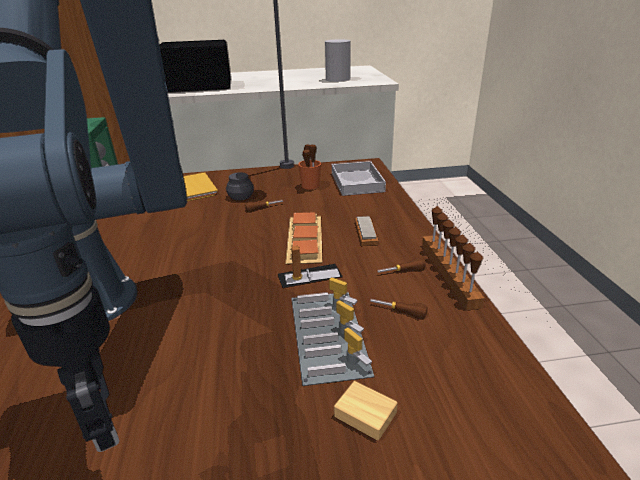

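The top view has +x up and +y left. The rack, around (233,267), holds three plates. The lifter stands on its pad, handle at (322,285) and blade towards +x. The bed is around (416,265) with yellow wings at (383,243), (423,244) and (461,245). Next I'll measure these.

```bash
cat > h.py <<'E'
import numpy as np, cv2
from station import telemetry, snapshot
from scipy.spatial.transform import Rotation as R
def ray(c,uv):
    uv=np.atleast_2d(uv).astype(float); d=np.c_[(uv[:,0]-c["cx"])/c["fx"],(uv[:,1]-c["cy"])/c["fy"]]
    if c.get("fish"):
        r=np.hypot(*d.T)+1e-9; d=np.c_[d*(np.sin(r)/r)[:,None],np.cos(r)]
    else: d=np.c_[d,np.ones(len(d))]
    P=np.array(c["pose"]); return P[:3,3],d@P[:3,:3].T
def onplane(c,uv,z):
    o,d=ray(c,uv); return (o+d*((z-o[2])/d[:,2])[:,None])[:,:2]
def look(n,save=None):
    c=dict(snapshot(n)); c["fish"]=n=="wrist"
    if save: cv2.imwrite(f"pics/{save}.png",c["image"][:,:,::-1])
    return c
def blobs(c,lo,hi,z,roi,amin=30,grow=0.5):
    """HSV mask -> blobs in roi(u0,v0,u1,v1) -> min-area rects on plane z: (centre, sides mm, angle deg of long side)"""
    hsv=cv2.cvtColor(c["image"],cv2.COLOR_RGB2HSV); m=cv2.inRange(hsv,np.array(lo),np.array(hi))
    k=np.zeros_like(m); u0,v0,u1,v1=roi; k[v0:v1,u0:u1]=255; m&=k
    out=[]
    for q in cv2.findContours(m,cv2.RETR_EXTERNAL,cv2.CHAIN_APPROX_NONE)[0]:
        if cv2.contourArea(q)<amin: continue
        w=(onplane(c,q[:,0,:],z)*1000).astype(np.float32)
        b=cv2.boxPoints(cv2.minAreaRect(w)); e=[b[1]-b[0],b[2]-b[1]]; e.sort(key=lambda x:np.hypot(*x))
        a=np.degrees(np.arctan2(e[1][1],e[1][0]))%180
        M=cv2.moments(q)
        out.append((np.round(b.mean(0),1),np.round([np.hypot(*x)+2.3 for x in e[::-1]],1),round(float(a),1),np.round([M["m10"]/M["m00"],M["m01"]/M["m00"]],1)))
    return sorted(out,key=lambda x:-x[0][1])
def state():
    s=telemetry.sense(); r=R.from_quat(s["tool_rot"]).as_matrix()
    print("t",round(float(s["t"]),2),"tcp mm",np.round(s["tcp_pos"]*1000,1),"yaw",round(np.degrees(np.arctan2(r[1,0],r[0,0])),2),"tilt",np.round(np.degrees(r[:2,2]),2),"q",np.round(s["q"],2),"gap",round(float(s["finger_gap"]),3),"F",np.round(s["force"],1)); return s,r
def goto(xyz,yaw=None):
    """print shift in tool axes (mm) and turn about tool z (deg) to a tool-down pose"""
    s,r=state(); d=r.T@(np.array(xyz)-s["tcp_pos"]*1000); print("shift",np.round(d,1), None if yaw is None else ("rot",np.round(np.degrees((R.from_matrix(r).inv()*R.from_euler('z',yaw,degrees=True)*R.from_quat([1,0,0,0])).as_rotvec()),2)))
E
python3 - <<'E'
from h import *
c=look("top"); I=cv2.cvtColor(c["image"],cv2.COLOR_RGB2HSV)
for n,p in dict(plate=(233,265),rack=(285,288),bed=(380,255),rail=(405,270),wing=(423,244),arm=(431,237),wing3=(456,247),pad=(308,250),blade=(320,250),handle=(322,285),bench=(250,330)).items(): print(n,p,I[p[1],p[0]])
print("plates"); [print(*b) for b in blobs(c,(3,120,150),(13,255,255),26e-3,(165,230,300,300),200)]
print("rack"); [print(*b) for b in blobs(c,(3,60,150),(30,255,255),4e-3,(165,230,300,300),200)]
print("bed"); [print(*b) for b in blobs(c,(80,5,80),(120,120,255),4e-3,(350,225,480,300),200)]
print("wings"); [print(*b) for b in blobs(c,(18,120,100),(32,255,255),75e-3,(350,225,480,260),20)]
print("rails"); [print(*b) for b in blobs(c,(0,0,185),(179,25,255),22e-3,(350,225,480,300),20)]
print("handle"); [print(*b) for b in blobs(c,(3,100,80),(20,255,255),95e-3,(310,270,332,300),20)]
print("lifter"); [print(*b) for b in blobs(c,(0,0,150),(179,40,255),3e-3,(300,230,336,306),20)]
print("pad"); [print(*b) for b in blobs(c,(0,0,0),(179,255,50),2e-3,(295,230,340,310),50)]
E
```

```text
plate (233, 265) [ 14 140 200]
rack (285, 288) [ 23  92 180]
bed (380, 255) [ 80  15 102]
rail (405, 270) [ 45   3 189]
wing (423, 244) [ 25 161 198]
arm (431, 237) [ 90   3 192]
wing3 (456, 247) [ 24 161 187]
pad (308, 250) [15 43 60]
blade (320, 250) [ 90   5 201]
handle (322, 285) [ 16 154 177]
bench (250, 330) [ 13 164 109]
plates
rack
[551.9 207.3] [278.3 103.6] 82.2 [232.5 266.6]
bed
[ 553.2 -219.9] [273.8 139. ] 89.0 [413.3 267.4]
wings
[ 589.9 -128.7] [43.5 19.5] 134.1 [379.1 246.7]
[ 589.1 -218.7] [44.6 20.2] 115.8 [419.1 246.7]
[ 586.8 -308.4] [44.  20.6] 103.4 [458.9 246.7]
rails
[ 535.1 -103.3] [71.7  6.9] 178.9 [365.9 269.8]
[ 619.4 -157.3] [18.9 12.2] 134.2 [388.6 235.1]
[ 531.9 -284.4] [69.6  7. ] 178.2 [443.8 275. ]
[ 531.4 -335.6] [69.6  7. ] 177.9 [466.  272.9]
handle
[ 5.051e+02 -1.000e-01] [19.6 19.6] 89.4 [321.6 284.8]
lifter
[547.2   1.7] [141.6  45.4] 2.3 [320.7 269.3]
pad
```

```bash
python3 - <<'E'
import cv2
i=cv2.imread("pics/top0.png")[220:310,160:490]
cv2.imwrite("pics/crop1.png",cv2.resize(i,(792,216),interpolation=cv2.INTER_CUBIC))
E
```

```text
(no output)
```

View pics/crop1.png

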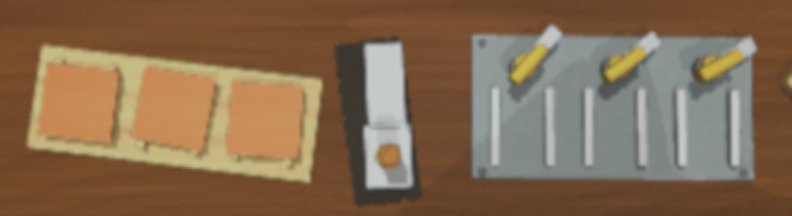

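The crop shows three plates on the rack (plate 2 sits slightly turned), the lifter on a slightly skewed pad, and the bolt arms pointing to +x/-y. I'll refine the plate, pad and lifter measurements and plan the first move.

```bash
python3 - <<'E'
from h import *
c=look("top")
print("plates"); [print(*b) for b in blobs(c,(3,120,120),(17,255,255),26e-3,(165,235,298,295),200)]
print("pad"); [print(*b) for b in blobs(c,(0,0,0),(179,75,90),2e-3,(295,230,345,310),50)]
print("blade"); [print(*b) for b in blobs(c,(0,0,140),(179,30,255),3e-3,(300,230,336,269),50)]
print("rack"); [print(*b) for b in blobs(c,(3,60,130),(30,255,255),4e-3,(165,230,300,300),200)]
goto((505,0,260),90)
goto((505,0,260),-90+2)
goto((505,0,260),2)
E
```

```text
plates
[561.2 295.1] [74.2 74.2] 83.0 [192.6 262.7]
[553.9 205. ] [73.5 73.3] 169.4 [232.1 265. ]
[542.3 117.9] [73.1 73. ] 175.3 [270.  269.8]
pad
[540.9   9.9] [158.5  66.3] 8.3 [310.  271.2]
blade
[581.5   2.6] [74.5 38. ] 1.8 [319.9 253. ]
rack
[551.5 207.4] [282.  106.8] 82.4 [232.4 266.8]
t 0.2 tcp mm [ 235.7 -578.4  230.7] yaw 22.16 tilt [-0.02  0.08] q [-1.36  0.53  1.43  0.    1.18 -0.18] gap 1.003 F [0.3 0.1 0.1]
shift [ 467.6 -434.1  -28.6] ('rot', array([-6.000e-02, -6.000e-02, -6.784e+01]))
t 0.2 tcp mm [ 235.7 -578.4  230.7] yaw 22.16 tilt [-0.02  0.08] q [-1.36  0.53  1.43  0.    1.18 -0.18] gap 1.003 F [0.3 0.1 0.1]
shift [ 467.6 -434.1  -28.6] ('rot', array([-7.0000e-02,  6.0000e-02,  1.1016e+02]))
t 0.2 tcp mm [ 235.7 -578.4  230.7] yaw 22.16 tilt [-0.02  0.08] q [-1.36  0.53  1.43  0.    1.18 -0.18] gap 1.003 F [0.3 0.1 0.1]
shift [ 467.6 -434.1  -28.6] ('rot', array([-0.08, -0.  , 20.16]))
```

Call:
move_arm(commands="50 -46 0 0 0 5 1;100 -92 0 0 0 10 1;140 -130 0 0 0 15 1;190 -176 0 0 0 20 1;234 -217 0 0 0 20 1")

```text
t: 0.82
tcp_pos: [0.3684, -0.2938, 0.2314]
tool_rot: [1.0, 0.018, 0.0, 0.0]
force: [1.1, -0.3, 0.2]
finger_gap: 0.999
gripper_force: 0.0
```

```bash
python3 - <<'E'
from h import *
goto((505,0,230),2)
E
```

```text
t 0.82 tcp mm [ 368.4 -293.8  231.4] yaw 2.09 tilt [ 0.03 -0.01] q [-0.91  0.32  1.81  0.    1.01  0.62] gap 0.999 F [ 1.1 -0.3  0.2]
shift [ 147.2 -288.6    1.4] ('rot', array([ 0.01, -0.03,  0.09]))
```

Call:
move_arm(commands="29 -57 0 0 0 0 1;58 -113 0 0 0 0 1;87 -170 0 0 0 0 1;116 -227 0 0 0 0 1;145 -284 0 0 0 0 1")

```text
t: 1.45
tcp_pos: [0.5001, -0.0102, 0.2315]
tool_rot: [1.0, 0.019, 0.0, 0.0]
force: [1.5, -1.2, 0.5]
finger_gap: 1.001
gripper_force: 0.0
```

Call:
move_arm(commands="0 0 0 0 0 0 1;0 0 0 0 0 0 1;0 0 0 0 0 0 1;0 0 0 0 0 0 1;0 0 0 0 0 0 1")

```text
t: 2.08
tcp_pos: [0.4992, -0.0131, 0.2313]
tool_rot: [1.0, 0.018, -0.0, -0.0]
force: [0.6, 0.8, 0.1]
finger_gap: 0.999
gripper_force: 0.0
```

```bash
python3 - <<'E'
from h import *
goto((505,0,230),2)
c=look("wrist","wrist1"); print(c["fx"],c["cx"],c["cy"],np.round(c["pose"],3).tolist())
E
```

```text
t 2.08 tcp mm [499.2 -13.1 231.3] yaw 2.05 tilt [-0.  0.] q [-0.25  0.36  1.74 -0.    1.04  1.28] gap 0.999 F [0.6 0.8 0.1]
shift [  6.3 -12.9   1.3] ('rot', array([-0.  ,  0.  ,  0.05]))
371.64829954431775 321.0002215032089 238.4273478618283 [[0.035, -0.944, -0.327, 0.583], [-0.999, -0.033, -0.011, -0.011], [-0.0, 0.328, -0.945, 0.374], [0.0, 0.0, 0.0, 1.0]]
```

View pics/wrist1.png

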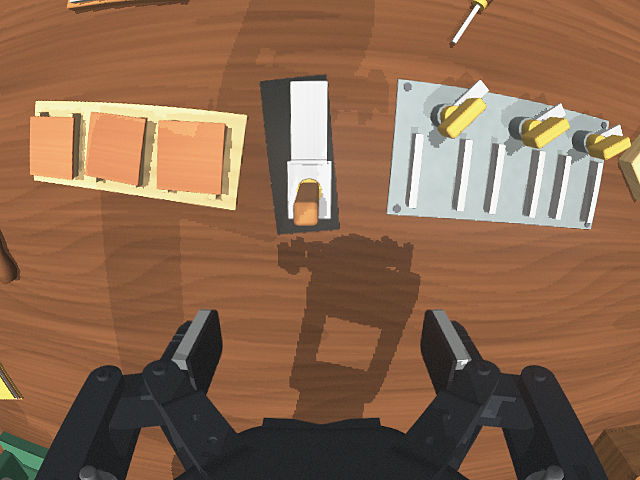

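The wrist view shows the lifter blade at (308,120), the handle top at (306,205), the pad skewed about 6° from the lifter, plates on the left and the bed with its bolts on the right. I'll measure from this view too.

```bash
cat > meas.py <<'E'
from h import *
def meas(c):
    print("plates"); [print(*b) for b in blobs(c,(3,120,120),(17,255,255),26e-3,(10,100,246,212),300)]
    print("blade"); [print(*b) for b in blobs(c,(0,0,150),(179,30,255),5e-3,(282,78,335,157),300)]
    print("foot+blade"); [print(*b) for b in blobs(c,(0,0,150),(179,30,255),5e-3,(270,78,335,230),300)]
    print("pad"); [print(*b) for b in blobs(c,(0,0,0),(179,255,60),2e-3,(255,70,345,240),300)]
    print("rails"); [print(*b) for b in blobs(c,(0,0,190),(179,25,255),22e-3,(390,130,602,220),100)]
    print("wings"); [print(*b) for b in blobs(c,(18,120,180),(32,255,255),75e-3,(390,80,640,165),50)]
    print("handle"); [print(*b) for b in blobs(c,(3,100,80),(20,255,255),95e-3,(290,175,325,230),50)]
E
python3 - <<'E'
from meas import *
meas(look("wrist"))
c=look("top"); print("handle"); [print(*b) for b in blobs(c,(3,100,80),(20,255,255),97e-3,(310,270,332,300),20)]
E
```

```text
plates
[533.  215.4] [320.4 142.2] 82.0 [ 67.7 170.9]
[554.8 204.2] [72.4 72.2] 169.3 [114.7 147.1]
[596.3 156.9] [196.5  15.6] 86.0 [195.  104.2]
[542.6 117. ] [72.6 72.3] 175.5 [190.2 156.1]
blade
[579.    1.6] [77.4 38.2] 2.1 [308.8 118.3]
foot+blade
[5.469e+02 2.000e-01] [141.5  46.5] 1.8 [309.4 141.7]
pad
rails
[ 539.2 -198.7] [242.3 101.3] 93.2 [482.1 178.1]
[ 534.3 -335.8] [76.2 16.7] 5.6 [595.6 189.2]
wings
[ 594.5 -115.5] [17.3  7.1] 138.6 [449.9 111. ]
[ 590.3 -131. ] [44.9 13.4] 138.3 [466.2 117.7]
[ 593.9 -198.8] [17.6  7.6] 124.8 [534.1 124.2]
[ 588.9 -220.5] [45.  13.4] 125.9 [552.  132.9]
[ 587.3 -310.2] [45.4 13.9] 118.4 [616.9 148.2]
handle
[515.3  -1.7] [39.1 21.9] 177.1 [306.4 204.7]
handle
```

Call:
move_arm(commands="7 -12 40 0 0 0 1;7 -12 90 0 0 0 1;7 -12 135 0 0 0 1;7 -12 178 0 0 0 1;7 -12 178 0 0 0 1")

```text
t: 2.85
tcp_pos: [0.5036, 0.0006, 0.0507]
tool_rot: [1.0, 0.019, -0.004, -0.001]
force: [0.1, -0.5, 0.4]
finger_gap: 1.0
gripper_force: 0.0
```

Call:
move_arm(commands="0 0 0 0 0 0 0.2;0 0 0 0 0 0 -0.5;0 0 0 0 0 0 -1;0 0 0 0 0 0 -1;0 0 0 0 0 0 -1", grip_force=80)

```text
t: 3.48
tcp_pos: [0.5067, -0.0001, 0.0546]
tool_rot: [1.0, 0.019, 0.001, 0.0]
force: [-0.8, -0.7, 5.9]
finger_gap: 0.222
gripper_force: 78.2
```

Call:
move_arm(commands="0 0 0 0 0 0 -1;0 0 0 0 0 0 -1;0 0 -10 0 0 0 -1;0 0 -30 0 0 0 -1;0 0 -50 0 0 0 -1")

```text
t: 4.1
tcp_pos: [0.5053, 0.0003, 0.104]
tool_rot: [1.0, 0.019, -0.001, -0.0]
force: [0.5, -0.2, -2.8]
finger_gap: 0.223
gripper_force: 78.1
```

```bash
python3 - <<'E'
from h import *
state(); look("wrist","wrist2")
E
```

```text
t 4.1 tcp mm [5.053e+02 3.000e-01 1.040e+02] yaw 2.17 tilt [-0.07  0.02] q [-0.22  0.57  1.84  0.    0.73  1.31] gap 0.223 F [ 0.5 -0.2 -2.8]
```

View pics/wrist2.png

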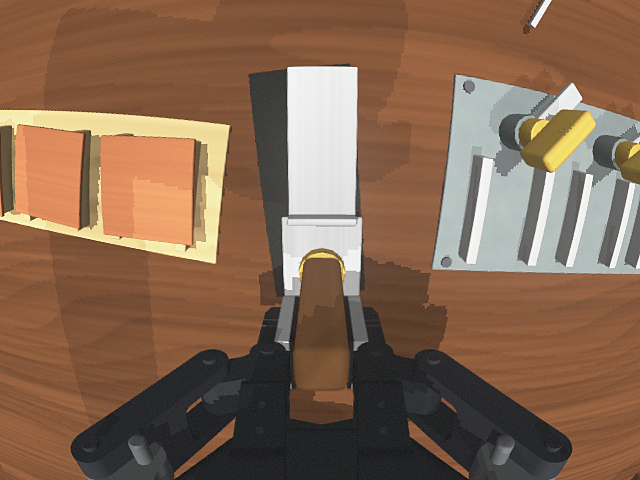

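The lifter is held: blade spans rows 66–215 around column 322, straight ahead. I'll measure the blade in the tool frame.

```bash
cat >> meas.py <<'E'
def blade(dz=-49):
    c=look("wrist"); s,r=state(); p=s["tcp_pos"]*1000
    for b in blobs(c,(0,0,150),(179,30,255),(p[2]+dz)/1000,(240,40,400,214),1500): 
        print("blade",*b,"in tool", np.round(r.T[:2,:2]@(b[0]-p[:2]),1)); 
E
python3 - <<'E'
from meas import *
blade(-49)
E
```

```text
t 4.2 tcp mm [507.    0.  105.2] yaw 2.17 tilt [ 0.22 -0.05] q [-0.22  0.57  1.84  0.    0.73  1.31] gap 0.226 F [-0.  -0.4 -1.8]
blade [577.7   1.9] [80.1 38.3] 2.0 [321.8 138.8] in tool [70.7  0.8]
```

Call:
move_arm(commands="-29 -36 0 0 0 2.5 -1;-58 -72 0 0 0 5 -1;-87 -108 0 0 0 7.5 -1;-117 -144 0 0 0 9.9 -1;-117 -144 0 0 0 9.9 -1")

```text
t: 4.82
tcp_pos: [0.3787, 0.1412, 0.1028]
tool_rot: [0.998, -0.065, -0.003, 0.0]
force: [0.2, -0.7, -3.0]
finger_gap: 0.223
gripper_force: 79.1
```

```bash
python3 - <<'E'
from h import *
goto((384,139,62),-7.7)
E
```

```text
t 4.83 tcp mm [378.7 141.2 102.8] yaw -7.5 tilt [-0.37 -0.02] q [0.08 0.49 2.09 0.   0.57 1.78] gap 0.223 F [ 0.2 -0.7 -3. ]
shift [ 5.8  1.4 40.8] ('rot', array([0.06, 0.37, 0.2 ]))
```

Call:
move_arm(commands="2 0 10 0 0 0 -1;2 0 20 0 0 0 -1;2 0 30 0 0 0 -1;2 0 41 0 0 0 -1;2 0 41 0 0 0 -1")

```text
t: 5.45
tcp_pos: [0.385, 0.139, 0.0612]
tool_rot: [0.998, -0.068, -0.001, 0.0]
force: [-0.0, 0.0, -1.8]
finger_gap: 0.224
gripper_force: 79.0
```

```bash
python3 - <<'E'
from meas import *
goto((384,139,62),-7.7)
c=look("wrist","wrist3")
print("plates"); [print(*b) for b in blobs(c,(3,120,120),(17,255,255),26e-3,(0,0,640,250),1500)]
blade(-49)
E
```

```text
t 5.45 tcp mm [385.  139.   61.2] yaw -7.78 tilt [-0.15 -0.01] q [0.07 0.6  2.1  0.   0.44 1.78] gap 0.224 F [-0.   0.  -1.8]
shift [-1.   0.2 -0.8] ('rot', array([ 0.03,  0.14, -0.08]))
plates
[557.  289.3] [66.  60.2] 172.8 [29.5 41.7]
[459.6 249.4] [209.4  90.3] 82.2 [147.9 170.2]
[535.7 208. ] [72.2 34.4] 78.8 [145.3  23.9]
[517.4 119.4] [72.  22.7] 85.2 [320.3  16.7]
[443.3  21.7] [195.5 166.1] 94.7 [503.  146.8]
t 5.55 tcp mm [385.4 139.2  62.1] yaw -7.75 tilt [-0.04 -0.  ] q [0.07 0.59 2.1  0.   0.45 1.78] gap 0.224 F [ 0.1  0.1 -2.6]
blade [455.1 128.7] [79.4 38. ] 171.8 [321.8 139. ] in tool [70.4  1.1]
```

View pics/wrist3.png

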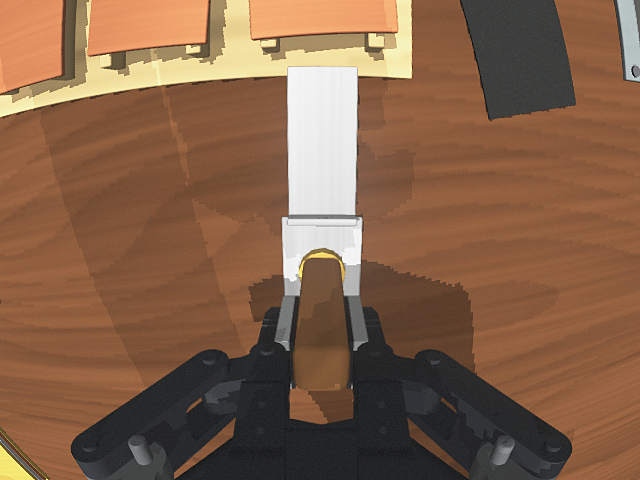

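The rail ends are at columns 271 and 376, so the slot's middle is near 323. The blade is at 322, so it is aligned. I'll enter 84 mm and lift.

Call:
move_arm(commands="20 0 0 0 0 0 -1;40 0 0 0 0 0 -1;60 0 0 0 0 0 -1;78 0 0 0 0 0 -1;84 0 0 0 0 0 -1")

```text
t: 6.18
tcp_pos: [0.4703, 0.128, 0.0628]
tool_rot: [0.998, -0.068, 0.001, -0.0]
force: [0.3, 0.4, -3.2]
finger_gap: 0.222
gripper_force: 79.1
```

Call:
move_arm(commands="0 0 0 0 0 0 -1;0 0 -5 0 0 0 -1;0 0 -10 0 0 0 -1;0 0 -15 0 0 0 -1;0 0 -25 0 0 0 -1")

```text
t: 6.8
tcp_pos: [0.468, 0.1281, 0.0875]
tool_rot: [0.998, -0.067, -0.001, 0.0]
force: [-0.1, 0.5, -4.9]
finger_gap: 0.225
gripper_force: 78.8
```

Call:
move_arm(commands="0 0 -10 0 0 0 -1;0 0 -20 0 0 0 -1;0 0 -30 0 0 0 -1;0 0 -30 0 0 0 -1;0 0 -30 0 0 0 -1")

```text
t: 7.42
tcp_pos: [0.4686, 0.1281, 0.1173]
tool_rot: [0.998, -0.067, -0.0, 0.0]
force: [-0.1, 0.7, -4.2]
finger_gap: 0.225
gripper_force: 78.9
```

```bash
cat >> meas.py <<'E'
def onblade(name=None):
    """plate carried on blade: centre in tool frame, yaw rel. tool"""
    c=look("wrist",name); s,r=state(); p=s["tcp_pos"]*1000
    for b in blobs(c,(3,120,120),(17,255,255),(p[2]-45)/1000,(200,0,450,235),5000):
        print("plate",*b,"in tool",np.round(r.T[:2,:2]@(b[0]-p[:2]),1))
E
python3 - <<'E'
from meas import *
onblade("wrist4")
E
```

```text
t 7.47 tcp mm [468.4 128.  117.1] yaw -7.74 tilt [-0.04 -0.  ] q [0.04 0.53 1.88 0.   0.73 1.74] gap 0.218 F [ 0.4 -1.  -3.9]
plate [552.3 111.6] [134.8 129.7] 82.5 [334.3 104.2] in tool [85.3  5. ]
```

View pics/wrist4.png

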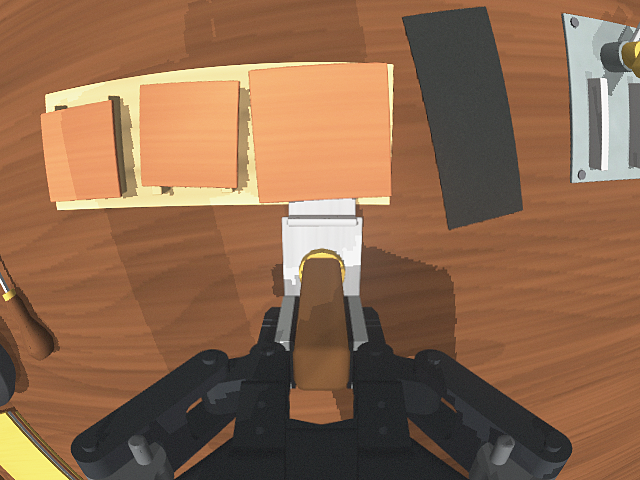

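The plate is on the blade (corners about (249,70), (387,63), (391,195), (257,203)) and clear of the rack. I'll get its tool-frame centre from the corners and plan the carry.

```bash
python3 - <<'E'
from meas import *
c=dict(look("wrist")); s,r=state(); p=s["tcp_pos"]*1000
w=onplane(c,[(249,70),(387,63),(391,195),(257,203)],(p[2]-45)/1000)*1000
t=(w-p[:2])@r[:2,:2]; print(np.round(t,1),t.mean(0))
yb=-1.1; u=np.array([np.cos(np.radians(yb)),np.sin(np.radians(yb))]); v=np.array([-u[1],u[0]])
m=t.mean(0)
for i,pl in enumerate([(534.7,-129.3),(533.2,-219.6),(531.6,-310)],1):
    h=np.array(pl)-m[0]*u+m[1]*v; print(i,"handle",np.round(h,1),"pre",np.round(h-85*u,1))
goto((370,0,117),-1.1); goto((375,-127,117),-1.1)
E
```

```text
t 7.53 tcp mm [468.4 128.  117. ] yaw -7.74 tilt [-0.06 -0.  ] q [ 0.04  0.53  1.88 -0.    0.73  1.74] gap 0.221 F [-0.  -0.9 -4.7]
[[107.9 -35.3]
 [111.3  33.3]
 [ 43.2  37. ]
 [ 38.9 -33.1]] [75.3338499   0.46374447]
1 handle [ 459.4 -127.4] pre [ 374.4 -125.8]
2 handle [ 457.9 -217.7] pre [ 372.9 -216.1]
3 handle [ 456.3 -308.1] pre [ 371.3 -306.5]
t 7.53 tcp mm [468.4 128.  117. ] yaw -7.74 tilt [-0.06 -0.  ] q [ 0.04  0.53  1.88 -0.    0.73  1.74] gap 0.221 F [-0.  -0.9 -4.7]
shift [-8.030e+01  1.401e+02  1.000e-01] ('rot', array([ 0.01,  0.06, -6.64]))
t 7.53 tcp mm [468.4 128.  117. ] yaw -7.74 tilt [-0.06 -0.  ] q [ 0.04  0.53  1.88 -0.    0.73  1.74] gap 0.221 F [-0.  -0.9 -4.7]
shift [-5.820e+01  2.653e+02  1.000e-01] ('rot', array([ 0.01,  0.06, -6.64]))
```

Call:
move_arm(commands="-3 12 0 0 0 -1 -1;-7 31 0 0 0 -2.3 -1;-12 55 0 0 0 -3.8 -1;-18 80 0 0 0 -5.3 -1;-24 107 0 0 0 -6.6 -1")

```text
t: 8.15
tcp_pos: [0.4302, 0.0246, 0.117]
tool_rot: [1.0, -0.009, -0.0, 0.0]
force: [0.1, 0.2, -3.8]
finger_gap: 0.223
gripper_force: 78.8
```

Call:
move_arm(commands="-10 29 0 0 0 0 -1;-21 60 0 0 0 0 -1;-32 92 0 0 0 0 -1;-43 124 0 0 0 0 -1;-49 143 0 0 0 0 -1")

```text
t: 8.78
tcp_pos: [0.3785, -0.1183, 0.1172]
tool_rot: [1.0, -0.011, 0.0, 0.0]
force: [-0.3, 0.1, -3.5]
finger_gap: 0.224
gripper_force: 79.1
```

Call:
move_arm(commands="-3 9 0 0 0 0 -1;-3 9 0 0 0 0 -1;-3 9 0 0 0 0 -1;-3 9 0 0 0 0 -1;-3 9 0 0 0 0 -1")

```text
t: 9.4
tcp_pos: [0.3757, -0.1251, 0.1173]
tool_rot: [1.0, -0.009, -0.0, -0.0]
force: [0.4, -0.9, -4.7]
finger_gap: 0.225
gripper_force: 79.0
```

```bash
python3 - <<'E'
from meas import *
goto((374.4,-125.8,85),-1.1); look("wrist","wrist5")
E
```

```text
t 9.4 tcp mm [ 375.7 -125.1  117.3] yaw -1.08 tilt [-0.    0.01] q [-0.61  0.45  2.1   0.    0.59  0.98] gap 0.225 F [ 0.4 -0.9 -4.7]
shift [-1.2  0.7 32.3] ('rot', array([-0.01,  0.  ,  0.02]))
```

View pics/wrist5.png

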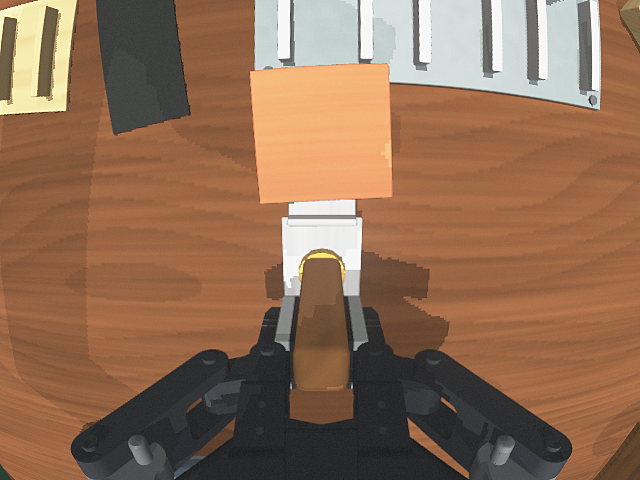

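The plate hasn't shifted on the blade. Place 1's rail ends are at about (286,60) and (366,58), and I'll cast those to check alignment.

```bash
python3 - <<'E'
from meas import *
c=look("wrist"); s,r=state()
for b in blobs(c,(0,0,200),(179,25,255),22e-3,(256,0,600,80),60,): print(*b)
g=cv2.cvtColor(c["image"],cv2.COLOR_RGB2HSV)
for v in (30,45):
    m=(g[v,256:600,1]<25)&(g[v,256:600,2]>195); e=np.flatnonzero(np.diff(m.astype(int)))+256.5
    print(v,e,np.round(onplane(c,np.c_[e+.5,0*e+v],22e-3)*1000,1).tolist())
E
```

```text
t 9.5 tcp mm [ 375.7 -125.3  117.3] yaw -1.1 tilt [0. 0.] q [-0.61  0.45  2.1   0.    0.59  0.98] gap 0.225 F [-0.3  0.7 -3.5]
[514.2 -97.9] [49.5 23.4] 179.2 [272.   32.1]
[ 513.6 -130.3] [46.9 43.8] 179.1 [324.9  31.7]
[ 513.8 -212.6] [125.8  60.8] 96.9 [444.2  38.2]
[ 527.5 -299.8] [70.7 40.4] 178.9 [557.7  39.8]
[ 534.1 -337.5] [69.3 11.7] 178.8 [594.9  39.8]
30 [289.5 293.5 356.5 359.5 412.5 418.5 481.5 491.5 525.5 537.5 577.5 590.5
 598.5] [[515.6, -109.0], [515.5, -111.5], [514.9, -150.9], [514.9, -152.8], [516.5, -186.9], [516.8, -190.9], [521.7, -235.4], [522.8, -243.0], [527.3, -270.6], [529.2, -281.0], [537.0, -319.2], [540.1, -333.1], [542.2, -342.0]]
45 [276.5 277.5 289.5 294.5 356.5 360.5 372.5 373.5 412.5 418.5 481.5 491.5
 526.5 538.5 578.5 591.5] [[506.0, -100.7], [505.9, -101.3], [505.5, -108.8], [505.4, -112.0], [504.8, -150.7], [504.8, -153.2], [505.0, -160.8], [505.0, -161.4], [506.2, -186.7], [506.5, -190.7], [510.9, -235.0], [511.9, -242.7], [516.1, -270.9], [517.9, -281.4], [525.1, -319.6], [527.9, -333.4]]
```

Call:
move_arm(commands="-1 2 8 0 0 0 -1;-1 2 16 0 0 0 -1;-1 2 25 0 0 0 -1;-1 2 33 0 0 0 -1;-1 2 35 0 0 0 -1")

```text
t: 10.12
tcp_pos: [0.3742, -0.1274, 0.0815]
tool_rot: [1.0, -0.01, -0.001, -0.0]
force: [-0.8, 0.1, -4.3]
finger_gap: 0.227
gripper_force: 79.0
```

Call:
move_arm(commands="10 0 0 0 0 0 -1;30 0 0 0 0 0 -1;52 0 0 0 0 0 -1;74 0 0 0 0 0 -1;85 0 0 0 0 0 -1")

```text
t: 10.75
tcp_pos: [0.4618, -0.1298, 0.0827]
tool_rot: [1.0, -0.01, 0.001, 0.001]
force: [-0.7, -0.1, -4.0]
finger_gap: 0.226
gripper_force: 79.0
```

```bash
python3 - <<'E'
from meas import *
goto((459.4,-128.8,61),-1.1); look("wrist","wrist6")
E
```

```text
t 10.75 tcp mm [ 461.8 -129.8   82.7] yaw -1.1 tilt [ 0.15 -0.08] q [-0.51  0.59  1.92  0.    0.63  1.08] gap 0.226 F [-0.7 -0.1 -4. ]
shift [-2.4 -0.9 21.7] ('rot', array([ 0.08, -0.15,  0.  ]))
```

View pics/wrist6.png

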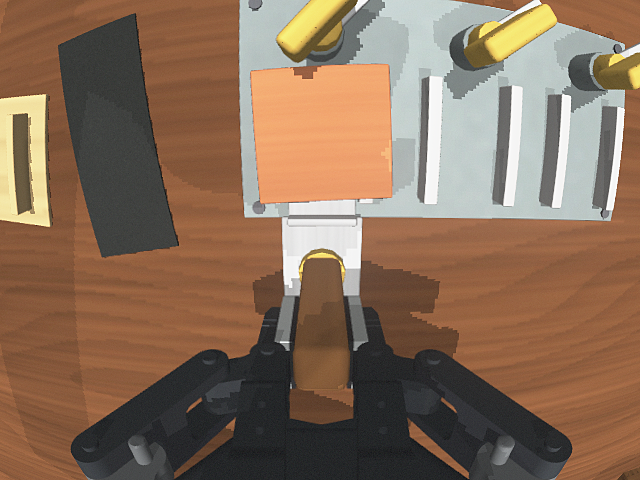

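The plate sits over place 1 with the wing clear ahead of it. I'll lower it and withdraw.

Call:
move_arm(commands="0 0 0 0 0 0 -1;0 0 6 0 0 0 -1;0 0 12 0 0 0 -1;0 0 17 0 0 0 -1;0 0 21 0 0 0 -1")

```text
t: 11.42
tcp_pos: [0.4595, -0.1295, 0.061]
tool_rot: [1.0, -0.01, 0.0, 0.0]
force: [-0.1, -0.4, -2.8]
finger_gap: 0.221
gripper_force: 79.1
```

Call:
move_arm(commands="0 0 0 0 0 0 -1;-15 0 0 0 0 0 -1;-35 0 0 0 0 0 -1;-60 0 0 0 0 0 -1;-85 0 0 0 0 0 -1")

```text
t: 12.05
tcp_pos: [0.3729, -0.1273, 0.0617]
tool_rot: [1.0, -0.01, -0.0, -0.0]
force: [0.5, -0.9, -3.4]
finger_gap: 0.224
gripper_force: 79.1
```

Call:
move_arm(commands="0 -5 -20 0 0 0 -1;0 -20 -45 0 0 0 -1;0 -60 -55 0 0 0 -1;0 -110 -55 0 0 0 -1;0 -160 -55 0 0 0 -1")

```text
t: 12.68
tcp_pos: [0.3768, 0.0334, 0.1168]
tool_rot: [1.0, -0.011, 0.0, 0.0]
force: [0.7, -0.2, -2.3]
finger_gap: 0.221
gripper_force: 79.3
```

```bash
cat >> meas.py <<'E'
def platetop(c,roi=(165,225,485,305)):
    print("plates(top)"); [print(*b) for b in blobs(c,(3,120,120),(17,255,255),26e-3,roi,300)]
E
python3 - <<'E'
from meas import *
platetop(look("top"))
u=np.array([np.cos(np.radians(-7.7)),np.sin(np.radians(-7.7))])
for n,p in dict(s1=(563.8,296.5),s2=(551.7,207.3)).items(): print(n,np.round(np.array(p)-156*u,1))
goto(list(np.array((551.7,207.3))-156*u)+[115],-7.7)
E
```

```text
plates(top)
[561.1 294.9] [74.1 74.1] 82.7 [192.7 262.7]
[553.8 204.6] [73.8 73.6] 79.1 [232.2 265.2]
[628.1 -51.3] [188.1  25.6] 89.5 [342.6 230.6]
[ 533.6 -130.4] [69.9 69.2] 1.8 [377.8 272.4]
s1 [409.2 317.4]
s2 [397.1 228.2]
t 12.72 tcp mm [374.4  38.4 116.7] yaw -0.95 tilt [-0.15  0.15] q [-0.2   0.44  2.15  0.    0.56  1.39] gap 0.226 F [-0.1  2.9 -2.5]
shift [  19.5 -190.1    2.1] ('rot', array([-0.13,  0.16,  6.75]))
```

Plate 1 landed at (533.6,-130.4), on target. Next is slot 2.

Call:
move_arm(commands="3 -30 0 0 0 1 -1;7 -75 0 0 0 3 -1;12 -120 0 0 0 5 -1;17 -160 0 0 0 6.7 -1;20 -190 0 0 0 6.7 -1")

```text
t: 13.35
tcp_pos: [0.4006, 0.2229, 0.1164]
tool_rot: [0.998, -0.068, -0.0, 0.0]
force: [0.6, -1.0, -3.3]
finger_gap: 0.225
gripper_force: 79.7
```

Call:
move_arm(commands="0 0 0 0 0 0 -1;0 0 15 0 0 0 -1;0 0 30 0 0 0 -1;0 0 45 0 0 0 -1;0 0 52 0 0 0 -1")

```text
t: 13.98
tcp_pos: [0.4003, 0.2204, 0.0637]
tool_rot: [0.998, -0.069, -0.001, 0.001]
force: [1.1, -0.1, -2.1]
finger_gap: 0.22
gripper_force: 80.0
```

```bash
cat >> meas.py <<'E'
def railgap(c,hsvtest,v,u0,u1,z):
    g=cv2.cvtColor(c["image"],cv2.COLOR_RGB2HSV)[v,u0:u1]; m=hsvtest(g); e=np.flatnonzero(np.diff(m.astype(int)))+u0+1
    return e, np.round(onplane(c,np.c_[e,0*e+v],z)*1000,1)
E
python3 - <<'E'
from meas import *
goto((397.1,228.2,62),-7.7)
c=look("wrist","wrist7"); cv2.imwrite("pics/w7c.png",cv2.resize(c["image"][0:120,200:450,::-1],(750,360)))
E
```

```text
t 13.97 tcp mm [400.3 220.4  63.7] yaw -7.9 tilt [-0.15 -0.05] q [ 0.26  0.61  1.98 -0.    0.55  1.97] gap 0.22 F [ 1.1 -0.1 -2.1]
shift [-4.2 -7.3  1.7] ('rot', array([ 0.07,  0.14, -0.2 ]))
```

View pics/w7c.png

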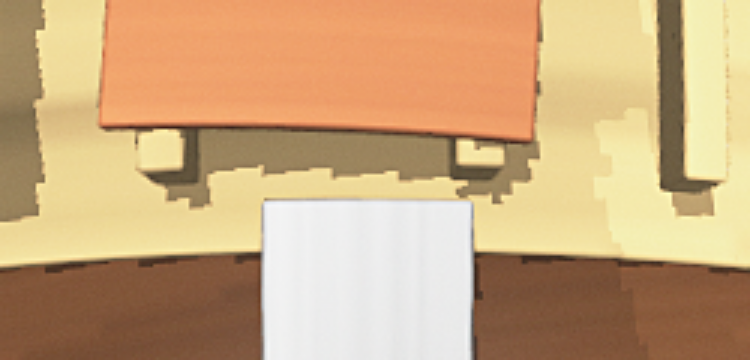

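The slot 2 rails are centred at crop column 320 and the blade at 367, so it needs about 7.5 mm to +y. That agrees with the computed shift.

Call:
move_arm(commands="-4 -4 1.5 0 0 0 -1;-4 -7.5 1.5 0 0 0 -1;-4 -7.5 1.5 0 0 0 -1;-4 -7.5 1.5 0 0 0 -1;-4 -7.5 1.5 0 0 0 -1")

```text
t: 14.65
tcp_pos: [0.3986, 0.2299, 0.063]
tool_rot: [0.998, -0.068, 0.0, -0.0]
force: [-0.7, -0.1, -2.2]
finger_gap: 0.221
gripper_force: 79.8
```

```bash
python3 - <<'E'
from meas import *
goto((397.1,228.2,62),-7.7)
E
```

```text
t 14.65 tcp mm [398.6 229.9  63. ] yaw -7.83 tilt [0.02 0.01] q [0.28 0.62 1.98 0.   0.55 1.99] gap 0.221 F [-0.7 -0.1 -2.2]
shift [-1.3  1.9  1. ] ('rot', array([-0.01, -0.02, -0.13]))
```

Call:
move_arm(commands="0 1.5 0 0 0 0 -1;20 1.5 0.5 0 0 0 -1;42 1.5 0.5 0 0 0 -1;64 1.5 0.5 0 0 0 -1;82 1.5 0.5 0 0 0 -1")

```text
t: 15.28
tcp_pos: [0.4805, 0.2169, 0.0622]
tool_rot: [0.998, -0.069, 0.0, 0.0]
force: [-0.6, -0.2, -2.5]
finger_gap: 0.227
gripper_force: 80.0
```

Call:
move_arm(commands="0 0 0 0 0 0 -1;0 0 -5 0 0 0 -1;0 0 -10 0 0 0 -1;0 0 -15 0 0 0 -1;0 0 -25 0 0 0 -1")

```text
t: 15.9
tcp_pos: [0.4786, 0.2172, 0.0875]
tool_rot: [0.998, -0.068, -0.001, 0.0]
force: [0.1, -0.5, -3.8]
finger_gap: 0.225
gripper_force: 79.6
```

Call:
move_arm(commands="0 0 -10 0 0 0 -1;0 0 -20 0 0 0 -1;0 0 -30 0 0 0 -1;0 0 -30 0 0 0 -1;0 0 -30 0 0 0 -1")

```text
t: 16.52
tcp_pos: [0.4793, 0.2171, 0.1172]
tool_rot: [0.998, -0.068, -0.0, 0.0]
force: [0.4, -0.1, -3.6]
finger_gap: 0.225
gripper_force: 79.7
```

```bash
cat >> meas.py <<'E'
def onblade2():
    """carried plate edges: hue mask component at the plate's middle, eroded from surroundings by saturation"""
    c=look("wrist"); s,r=state(); p=s["tcp_pos"]*1000
    g=cv2.cvtColor(c["image"],cv2.COLOR_RGB2HSV); m=cv2.inRange(g,np.array((3,110,195)),np.array((17,255,255)))
    m=cv2.morphologyEx(m,cv2.MORPH_OPEN,np.ones((7,7),np.uint8)); k=cv2.connectedComponents(m)[1]
    q=max(cv2.findContours((k==k[133,321]).astype(np.uint8),cv2.RETR_EXTERNAL,cv2.CHAIN_APPROX_NONE)[0],key=cv2.contourArea)
    w=(onplane(c,q[:,0,:],(p[2]-45)/1000)*1000-p[:2])@r[:2,:2]
    print("plate in tool (centre,sides,angle)",cv2.minAreaRect(w.astype(np.float32)))
E
python3 - <<'E'
from meas import *
onblade2()
E
```

```text
t 16.57 tcp mm [479.2 217.1 117.1] yaw -7.84 tilt [-0.05 -0.01] q [0.21 0.57 1.78 0.   0.79 1.92] gap 0.225 F [-0.6 -0.4 -4. ]
plate in tool (centre,sides,angle) ((77.26931762695312, 1.9285697937011719), (69.52560424804688, 69.51116180419922), 2.9415810108184814)
```

Call:
move_arm(commands="-1 12 0 0 0 0 -1;-4 38 0 0 0 0 -1;-8 72 0 0 0 0 -1;-12 108 0 0 0 0 -1;-16 144 0 0 0 0 -1")

```text
t: 17.2
tcp_pos: [0.4433, 0.0752, 0.1171]
tool_rot: [0.998, -0.068, -0.0, 0.0]
force: [0.5, -0.4, -3.9]
finger_gap: 0.225
gripper_force: 79.6
```

Call:
move_arm(commands="-4 36 0 0 0 0 -1;-8 72 0 0 0 0 -1;-12 108 0 0 0 0 -1;-16 144 0 0 0 0 -1;-19 180 0 0 0 0 -1")

```text
t: 17.82
tcp_pos: [0.3998, -0.1005, 0.1173]
tool_rot: [0.998, -0.068, -0.0, 0.0]
force: [-0.4, -0.2, -4.5]
finger_gap: 0.225
gripper_force: 79.7
```

Call:
move_arm(commands="-4 36 0 0 0 -1.5 -1;-8 70 0 0 0 -3 -1;-11 98 0 0 0 -5 -1;-12 114 0 0 0 -6 -1;-13 120 0 0 0 -6.7 -1")

```text
t: 18.45
tcp_pos: [0.3709, -0.2175, 0.1173]
tool_rot: [1.0, -0.011, 0.0, 0.0]
force: [-1.1, -1.0, -4.7]
finger_gap: 0.226
gripper_force: 79.7
```

Call:
move_arm(commands="0 0 0 0 0 0 -1;0 0 10 0 0 0 -1;0 0 20 0 0 0 -1;0 0 30 0 0 0 -1;0 0 35 0 0 0 -1")

```text
t: 19.08
tcp_pos: [0.3712, -0.2155, 0.0813]
tool_rot: [1.0, -0.01, -0.001, -0.001]
force: [0.0, 0.7, -4.5]
finger_gap: 0.226
gripper_force: 79.6
```

```bash
python3 - <<'E'
from meas import *
goto((371,-216.3,82),-1.1); onblade2()
E
```

```text
t 19.07 tcp mm [ 371.2 -215.5   81.3] yaw -1.11 tilt [-0.07  0.07] q [-0.79  0.56  2.04  0.    0.54  0.8 ] gap 0.226 F [ 0.   0.7 -4.5]
shift [-0.2  0.8 -0.7] ('rot', array([-0.07,  0.07, -0.01]))
t 19.12 tcp mm [ 371.1 -215.6   81.1] yaw -1.12 tilt [-0.09  0.09] q [-0.79  0.56  2.04  0.    0.54  0.8 ] gap 0.224 F [ 0.2  0.5 -3.8]
plate in tool (centre,sides,angle) ((77.17244720458984, 0.65814208984375), (69.2164077758789, 69.29009246826172), 2.6850459575653076)
```

Call:
move_arm(commands="10 1 0 0 0 0 -1;30 1 0 0 0 0 -1;52 1 0 0 0 0 -1;74 1 0 0 0 0 -1;85 1 0 0 0 0 -1")

```text
t: 19.75
tcp_pos: [0.4585, -0.2194, 0.0827]
tool_rot: [1.0, -0.009, 0.001, 0.001]
force: [0.2, -0.2, -4.0]
finger_gap: 0.224
gripper_force: 79.6
```

Call:
move_arm(commands="0 0 0 0 0 0 -1;0 0 0 0 0 0 -1;0 0 2 0 0 0 -1;0 0 4 0 0 0 -1;0 0 5 0 0 0 -1")

```text
t: 20.38
tcp_pos: [0.4561, -0.2188, 0.0771]
tool_rot: [1.0, -0.01, -0.0, -0.0]
force: [-1.0, -0.1, -3.9]
finger_gap: 0.221
gripper_force: 79.6
```

```bash
python3 - <<'E'
from meas import *
goto((456,-218.2,61),-1.1); onblade2(); c=look("top"); platetop(c,(350,225,485,305)); cv2.imwrite("pics/t8.png",cv2.resize(c["image"][215:305,340:490,::-1],(750,450)))
E
```

```text
t 20.38 tcp mm [ 456.1 -218.8   77.1] yaw -1.16 tilt [-0.03  0.02] q [-0.67  0.62  1.86 -0.    0.67  0.92] gap 0.221 F [-1.  -0.1 -3.9]
shift [-0.1 -0.6 16.1] ('rot', array([-0.02,  0.03, -0.06]))
t 20.43 tcp mm [ 456.1 -218.8   77. ] yaw -1.16 tilt [-0.03  0.02] q [-0.67  0.62  1.86 -0.    0.67  0.92] gap 0.222 F [ 1.   0.4 -4.3]
plate in tool (centre,sides,angle) ((77.1991195678711, 0.9024734497070312), (68.8421401977539, 68.91954803466797), 2.611586570739746)
plates(top)
[ 533.4 -130.5] [70.3 69.4] 1.8 [377.9 272.5]
[ 533.9 -219.7] [71.2 69.5] 178.3 [416.6 271.4]
```

View pics/t8.png

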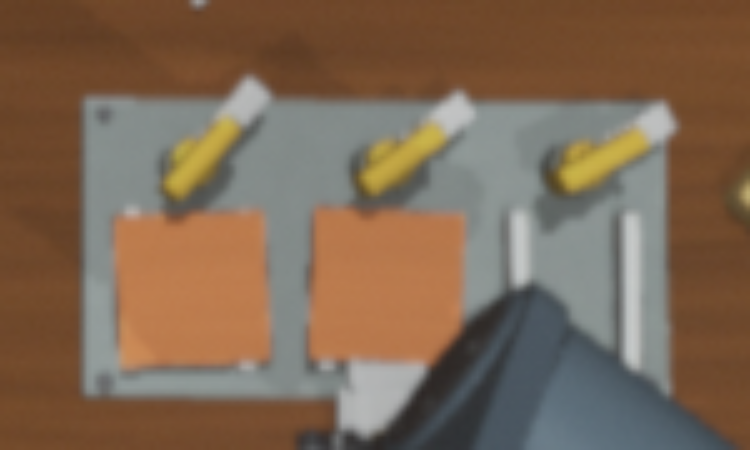

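Plate 1 is seated squarely on place 1, and plate 2 is over place 2. I'll lower it, withdraw and go back to slot 1.

Call:
move_arm(commands="0 0 5 0 0 0 -1;0 0 10 0 0 0 -1;0 0 15 0 0 0 -1;0 0 16 0 0 0 -1;0 0 16 0 0 0 -1")

```text
t: 21.1
tcp_pos: [0.4565, -0.2188, 0.0612]
tool_rot: [1.0, -0.01, -0.0, -0.0]
force: [-0.4, -0.0, -1.7]
finger_gap: 0.223
gripper_force: 79.7
```

Call:
move_arm(commands="0 0 0 0 0 0 -1;-15 0 0 0 0 0 -1;-35 0 0 0 0 0 -1;-60 0 0 0 0 0 -1;-85 0 0 0 0 0 -1")

```text
t: 21.72
tcp_pos: [0.3698, -0.2167, 0.0616]
tool_rot: [1.0, -0.01, -0.0, -0.0]
force: [-0.4, -1.4, -2.2]
finger_gap: 0.226
gripper_force: 79.8
```

Call:
move_arm(commands="0 -5 -20 0 0 0 -1;0 -20 -45 0 0 0 -1;2 -70 -55 0 0 0 -1;4 -120 -55 0 0 0 -1;6 -180 -55 0 0 0 -1")

```text
t: 22.35
tcp_pos: [0.3807, -0.0366, 0.1168]
tool_rot: [1.0, -0.011, 0.001, 0.0]
force: [0.9, -0.0, -3.0]
finger_gap: 0.223
gripper_force: 80.0
```

Call:
move_arm(commands="4 -55 0 0 0 1 -1;8 -110 0 0 0 3 -1;12 -165 0 0 0 5 -1;16 -220 0 0 0 6.7 -1;24 -275 0 0 0 6.7 -1")

```text
t: 22.98
tcp_pos: [0.409, 0.2383, 0.1164]
tool_rot: [0.998, -0.068, -0.001, 0.0]
force: [0.5, -1.4, -2.2]
finger_gap: 0.224
gripper_force: 79.9
```

```bash
python3 - <<'E'
from meas import *
goto((409.2,317.4,100),-7.7); platetop(look("top"))
E
```

```text
t 22.98 tcp mm [409.  238.3 116.4] yaw -7.83 tilt [-0.08 -0.04] q [ 0.29  0.52  1.91 -0.    0.71  2.  ] gap 0.224 F [ 0.5 -1.4 -2.2]
shift [-10.6 -78.4  16.3] ('rot', array([ 0.05,  0.07, -0.13]))
plates(top)
[560.5 295.1] [74.5 74.1] 172.2 [192.7 262.8]
[630.  210.9] [314.4  57.2] 102.2 [213.  234.4]
[628.1 -50.2] [190.4  25.6] 89.5 [342.5 230.6]
[ 534.4 -130.4] [71.5 69.2] 1.8 [377.8 272.4]
[ 534.7 -219.8] [69.6 69.6] 88.6 [416.4 271.5]
```

Call:
move_arm(commands="-4 -30 0 0 0 0 -1;-8 -60 0 0 0 0 -1;-10 -75 0 0 0 0 -1;-10.5 -76.5 0 0 0 0 -1;-10.5 -76.5 0 0 0 0 -1")

```text
t: 23.65
tcp_pos: [0.41, 0.3133, 0.1162]
tool_rot: [0.998, -0.069, -0.001, 0.0]
force: [-0.4, -0.2, -2.1]
finger_gap: 0.223
gripper_force: 80.3
```

Call:
move_arm(commands="0 0 15 0 0 0 -1;0 0 30 0 0 0 -1;0 0 45 0 0 0 -1;0 0 54 0 0 0 -1;0 0 54 0 0 0 -1")

```text
t: 24.28
tcp_pos: [0.4099, 0.3141, 0.0612]
tool_rot: [0.998, -0.068, -0.001, 0.001]
force: [-0.4, 0.7, -2.1]
finger_gap: 0.223
gripper_force: 80.4
```

```bash
python3 - <<'E'
from meas import *
goto((409.2,317.4,62),-7.7)
c=look("wrist","wrist9"); cv2.imwrite("pics/w9c.png",cv2.resize(c["image"][0:120,200:450,::-1],(750,360)))
E
```

```text
t 24.27 tcp mm [409.9 314.1  61.2] yaw -7.84 tilt [-0.12 -0.06] q [ 0.44  0.66  1.84 -0.    0.65  2.14] gap 0.223 F [-0.4  0.7 -2.1]
shift [-1.1 -3.2 -0.8] ('rot', array([ 0.07,  0.11, -0.14]))
```

View pics/w9c.png

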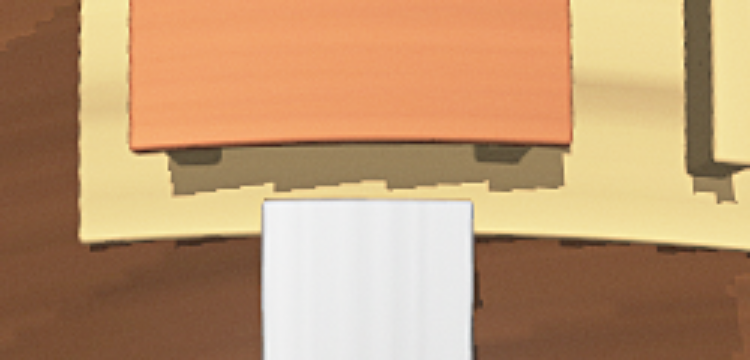

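The slot 1 rails are centred near crop column 348 and the blade at 367, so it needs 3 mm to +y, as computed.

Call:
move_arm(commands="0 -3 0 0 0 0 -1;0 -3 0 0 0 0 -1;0 -3 0 0 0 0 -1;0 -3 0 0 0 0 -1;0 -3 0 0 0 0 -1")

```text
t: 24.95
tcp_pos: [0.4109, 0.3174, 0.0624]
tool_rot: [0.998, -0.068, 0.0, -0.0]
force: [-0.2, 0.4, -2.1]
finger_gap: 0.224
gripper_force: 80.4
```

```bash
python3 - <<'E'
from meas import *
goto((409.2,317.4,62),-7.7)
E
```

```text
t 24.95 tcp mm [410.9 317.4  62.4] yaw -7.84 tilt [0.01 0.  ] q [0.44 0.66 1.83 0.   0.65 2.15] gap 0.224 F [-0.2  0.4 -2.1]
shift [-1.7  0.2  0.4] ('rot', array([-0.  , -0.  , -0.14]))
```

Call:
move_arm(commands="10 0 0 0 0 0 -1;30 0 0.5 0 0 0 -1;52 0 0.5 0 0 0 -1;70 0 0.5 0 0 0 -1;80 0 0.5 0 0 0 -1")

```text
t: 25.58
tcp_pos: [0.4923, 0.3062, 0.0618]
tool_rot: [0.998, -0.069, 0.001, -0.0]
force: [0.8, 0.4, -1.7]
finger_gap: 0.226
gripper_force: 80.4
```

Call:
move_arm(commands="0 0 0 0 0 0 -1;0 0 -5 0 0 0 -1;0 0 -10 0 0 0 -1;0 0 -15 0 0 0 -1;0 0 -25 0 0 0 -1")

```text
t: 26.2
tcp_pos: [0.4894, 0.3064, 0.087]
tool_rot: [0.998, -0.068, -0.001, 0.0]
force: [-0.7, -0.0, -3.1]
finger_gap: 0.221
gripper_force: 80.2
```

Call:
move_arm(commands="0 0 -10 0 0 0 -1;0 0 -20 0 0 0 -1;0 0 -30 0 0 0 -1;0 0 -30 0 0 0 -1;0 0 -30 0 0 0 -1")

```text
t: 26.82
tcp_pos: [0.4899, 0.3064, 0.1167]
tool_rot: [0.998, -0.068, -0.0, 0.0]
force: [0.0, 0.2, -3.4]
finger_gap: 0.221
gripper_force: 80.2
```

```bash
python3 - <<'E'
from meas import *
onblade2(); goto((370,-305,117),-1.1)
E
```

```text
t 26.88 tcp mm [489.8 306.3 116.5] yaw -7.84 tilt [-0.05 -0.02] q [0.37 0.62 1.65 0.   0.87 2.07] gap 0.228 F [-1.2 -0.  -3.8]
plate in tool (centre,sides,angle) ((72.71182250976562, 1.12744140625), (69.40666961669922, 69.1136474609375), 89.334716796875)
t 26.88 tcp mm [489.8 306.3 116.5] yaw -7.84 tilt [-0.05 -0.02] q [0.37 0.62 1.65 0.   0.87 2.07] gap 0.228 F [-1.2 -0.  -3.8]
shift [-3.53e+01  6.22e+02 -2.00e-01] ('rot', array([ 0.02,  0.05, -6.74]))
```

Call:
move_arm(commands="-1 12 0 0 0 0 -1;-2 38 0 0 0 0 -1;-4 72 0 0 0 0 -1;-5 108 0 0 0 0 -1;-7 144 0 0 0 0 -1")

```text
t: 27.5
tcp_pos: [0.4629, 0.1631, 0.1167]
tool_rot: [0.998, -0.068, -0.0, 0.0]
force: [0.5, -0.6, -3.9]
finger_gap: 0.229
gripper_force: 80.1
```

Call:
move_arm(commands="-2 36 0 0 0 0 -1;-4 72 0 0 0 0 -1;-5 108 0 0 0 0 -1;-7 144 0 0 0 0 -1;-9 180 0 0 0 0 -1")

```text
t: 28.12
tcp_pos: [0.4294, -0.0139, 0.1168]
tool_rot: [0.998, -0.068, -0.0, 0.0]
force: [0.8, -0.4, -4.3]
finger_gap: 0.22
gripper_force: 80.0
```

Call:
move_arm(commands="-2 36 0 0 0 0 -1;-4 72 0 0 0 0 -1;-5 108 0 0 0 0 -1;-7 144 0 0 0 0 -1;-9 180 0 0 0 0 -1")

```text
t: 28.75
tcp_pos: [0.3957, -0.1908, 0.1168]
tool_rot: [0.998, -0.068, -0.0, 0.0]
force: [0.4, -0.1, -4.2]
finger_gap: 0.22
gripper_force: 80.1
```

Call:
move_arm(commands="-2 36 0 0 0 -1.5 -1;-4 70 0 0 0 -3 -1;-5 98 0 0 0 -5 -1;-6 114 0 0 0 -6 -1;-6 119 0 0 0 -6.7 -1")

```text
t: 29.38
tcp_pos: [0.3738, -0.3077, 0.1167]
tool_rot: [1.0, -0.011, -0.0, 0.0]
force: [0.2, 0.8, -3.9]
finger_gap: 0.225
gripper_force: 80.2
```

Call:
move_arm(commands="0 0 0 0 0 0 -1;0 0 10 0 0 0 -1;0 0 20 0 0 0 -1;0 0 30 0 0 0 -1;0 0 35 0 0 0 -1")

```text
t: 30.0
tcp_pos: [0.3743, -0.3059, 0.0808]
tool_rot: [1.0, -0.01, -0.001, -0.001]
force: [0.4, 0.2, -3.3]
finger_gap: 0.22
gripper_force: 80.2
```

```bash
python3 - <<'E'
from meas import *
goto((374,-306.7,82),-1.1); onblade2()
E
```

```text
t 30.0 tcp mm [ 374.3 -305.9   80.8] yaw -1.11 tilt [-0.06  0.08] q [-0.92  0.6   1.91  0.    0.64  0.67] gap 0.22 F [ 0.4  0.2 -3.3]
shift [-0.3  0.8 -1.2] ('rot', array([-0.08,  0.06, -0.01]))
t 30.05 tcp mm [ 374.2 -305.8   80.5] yaw -1.13 tilt [-0.08  0.1 ] q [-0.92  0.6   1.91  0.    0.64  0.67] gap 0.228 F [-0.2  0.2 -3.8]
plate in tool (centre,sides,angle) ((72.45565795898438, 0.3323974609375), (69.2992935180664, 69.12339782714844), 89.128662109375)
```

Call:
move_arm(commands="10 1 0 0 0 0 -1;30 1 0 0 0 0 -1;52 1 0 0 0 0 -1;74 1 0 0 0 0 -1;85 1 0 0 0 0 -1")

```text
t: 30.68
tcp_pos: [0.4614, -0.3097, 0.0822]
tool_rot: [1.0, -0.009, 0.001, 0.001]
force: [0.4, -1.4, -3.4]
finger_gap: 0.219
gripper_force: 80.1
```

Call:
move_arm(commands="0 0 0 0 0 0 -1;0 0 0 0 0 0 -1;0 0 2 0 0 0 -1;0 0 4 0 0 0 -1;0 0 5 0 0 0 -1")

```text
t: 31.3
tcp_pos: [0.4591, -0.3091, 0.0766]
tool_rot: [1.0, -0.01, -0.0, -0.0]
force: [-1.5, 0.2, -4.3]
finger_gap: 0.224
gripper_force: 80.1
```

```bash
python3 - <<'E'
from meas import *
goto((459,-308.3,61),-1.1); onblade2()
E
```

```text
t 31.3 tcp mm [ 459.1 -309.1   76.6] yaw -1.16 tilt [-0.02  0.02] q [-0.79  0.66  1.74 -0.    0.75  0.8 ] gap 0.224 F [-1.5  0.2 -4.3]
shift [-0.1 -0.8 15.6] ('rot', array([-0.02,  0.02, -0.06]))
t 31.35 tcp mm [ 459.2 -309.1   76.5] yaw -1.15 tilt [-0.02  0.02] q [-0.79  0.66  1.74 -0.    0.75  0.8 ] gap 0.222 F [-1.  -0.2 -4. ]
plate in tool (centre,sides,angle) ((72.65630340576172, 0.45116424560546875), (68.85350799560547, 68.66375732421875), 89.34906768798828)
```

Call:
move_arm(commands="0 0 5 0 0 0 -1;0 0 10 0 0 0 -1;0 0 15 0 0 0 -1;0 0 16 0 0 0 -1;0 0 16 0 0 0 -1")

```text
t: 31.98
tcp_pos: [0.4595, -0.3092, 0.0607]
tool_rot: [1.0, -0.01, -0.0, -0.0]
force: [0.1, 0.5, -3.1]
finger_gap: 0.223
gripper_force: 80.2
```

Call:
move_arm(commands="0 0 0 0 0 0 -1;-15 0 0 0 0 0 -1;-35 0 0 0 0 0 -1;-60 0 0 0 0 0 -1;-85 0 0 0 0 0 -1")

```text
t: 32.6
tcp_pos: [0.3729, -0.3071, 0.061]
tool_rot: [1.0, -0.01, -0.0, -0.0]
force: [-0.4, 0.9, -2.8]
finger_gap: 0.221
gripper_force: 80.3
```

Call:
move_arm(commands="0 -5 -20 0 0 0 -1;5 -30 -45 0 0 0 -1;10 -80 -55 0 0 0 -1;15 -130 -55 0 0 0 -1;20 -180 -55 0 0 0 -1")

```text
t: 33.22
tcp_pos: [0.3972, -0.1266, 0.1163]
tool_rot: [1.0, -0.011, 0.0, 0.0]
force: [0.6, -0.3, -2.7]
finger_gap: 0.224
gripper_force: 80.5
```

Call:
move_arm(commands="5 -40 0 0 0 0 -1;15 -80 0 0 0 -2 -1;30 -120 0 0 0 -5 -1;55 -132 0 0 0 -8 -1;75 -134 0 0 0 -9.4 -1")

```text
t: 33.85
tcp_pos: [0.4754, 0.0055, 0.1161]
tool_rot: [0.997, 0.074, -0.0, 0.0]
force: [-0.0, -0.1, -2.2]
finger_gap: 0.22
gripper_force: 80.3
```

```bash
python3 - <<'E'
from meas import *
c=look("top"); goto((504.3,4.6,70),8.3); platetop(c,(350,225,485,305))
print("pad"); [print(*b) for b in blobs(c,(0,0,0),(179,75,90),2e-3,(295,220,345,310),50)]
c=look("wrist","wrist10")
E
```

```text
t 33.9 tcp mm [479.5   4.5 116.4] yaw 8.4 tilt [ 0.35 -0.06] q [-0.22  0.52  1.9   0.    0.71  1.2 ] gap 0.226 F [ 2.8 -0.6 -1.6]
shift [24.3  3.5 46.6] ('rot', array([ 0.11, -0.33,  0.1 ]))
plates(top)
[ 533.7 -130.4] [69.9 69.2] 1.8 [377.8 272.4]
[ 534.8 -219.8] [69.6 69.6] 88.6 [416.5 271.5]
[ 533.8 -309. ] [71.1 69.4] 89.4 [455.  271.8]
pad
[542.6  28.6] [148.9 132.1] 21.7 [315.4 260.9]
```

View pics/wrist10.png

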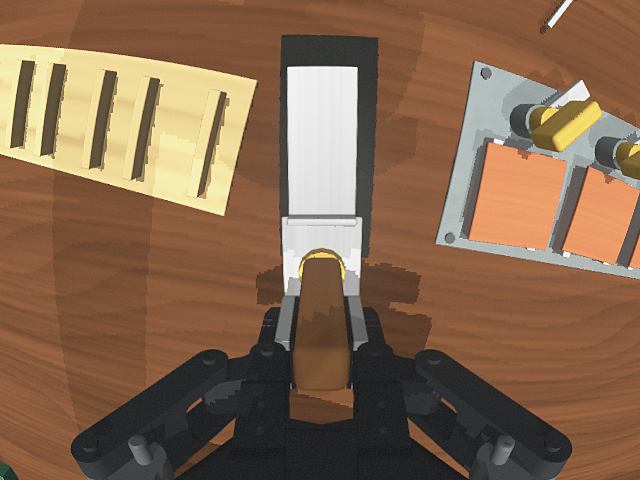

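All three plates are on their places and the blade lines up with the pad. I'll set the lifter down.

Call:
move_arm(commands="15 3 10 0 0 0 -1;24 3 25 0 0 0 -1;24 3 42 0 0 0 -1;24 3 55 0 0 0 -1;24 3 60 0 0 0 -1")

```text
t: 34.58
tcp_pos: [0.4987, 0.005, 0.0545]
tool_rot: [0.997, 0.072, -0.002, -0.0]
force: [-6.7, -3.8, 37.4]
finger_gap: 0.221
gripper_force: 86.0
```

```bash
python3 - <<'E'
from meas import *
goto((504.3,4.6,53.5),8.3)
E
```

```text
t 34.58 tcp mm [498.7   5.   54.5] yaw 8.24 tilt [-0.18  0.03] q [-0.21  0.66  1.88 -0.    0.6   1.21] gap 0.221 F [-6.7 -3.8 37.4]
shift [5.5 1.2 1. ] ('rot', array([-0.06,  0.18, -0.06]))
```

Call:
move_arm(commands="0 0 -1.5 0 0 0 -1;0 0 -1.5 0 0 0 0;0 0 -1.5 0 0 0 1;0 0 -1.5 0 0 0 1;0 0 -1.5 0 0 0 1")

```text
t: 35.2
tcp_pos: [0.5, 0.005, 0.0575]
tool_rot: [0.997, 0.072, 0.0, 0.0]
force: [-0.2, 1.4, -0.6]
finger_gap: 0.998
gripper_force: 0.0
```

Call:
move_arm(commands="0 0 0 0 0 0 1;0 0 -40 0 0 0 1;0 0 -80 0 0 0 1;0 0 -120 0 0 0 1;0 0 -140 0 0 0 1")

```text
t: 35.83
tcp_pos: [0.5007, 0.0049, 0.1995]
tool_rot: [0.997, 0.072, 0.002, 0.0]
force: [0.1, 0.2, 0.9]
finger_gap: 0.999
gripper_force: 0.0
```

```bash
python3 - <<'E'
from meas import *
c=look("top","top11")
goto((590,-220.5,160),126-180)
print("lifter"); [print(*b) for b in blobs(c,(0,0,150),(179,40,255),5e-3,(300,220,346,306),50)]
c=look("wrist","wrist11")
print("lifter"); [print(*b) for b in blobs(c,(0,0,150),(179,30,255),5e-3,(220,20,400,250),800)]
print("wings"); [print(*b) for b in blobs(c,(18,120,180),(32,255,255),75e-3,(380,0,640,250),100)]
E
```

```text
t 35.88 tcp mm [501.8   4.8 201.2] yaw 8.28 tilt [ 0.39 -0.08] q [-0.21  0.4   1.77  0.    0.96  1.21] gap 0.999 F [1.3 0.8 0.6]
shift [ 54.6 235.5  42.1] ('rot', array([-0.08, -0.41, 62.27]))
lifter
[585.   17.7] [37.5 28.2] 89.5 [314.3 251.4]
lifter
[543.6  10.7] [80.7 37.8] 7.9 [320.3 160.1]
[481.2   2. ] [46.6 46.4] 98.2 [320.  222.1]
wings
[ 590.3 -130.7] [44.7 13.4] 137.5 [506.9 146.3]
[ 588.8 -220.4] [45.3 13.7] 126.2 [587.  171.6]
```

The blade reads about 27 mm behind where it should be, so I'll look.

View pics/wrist11.png

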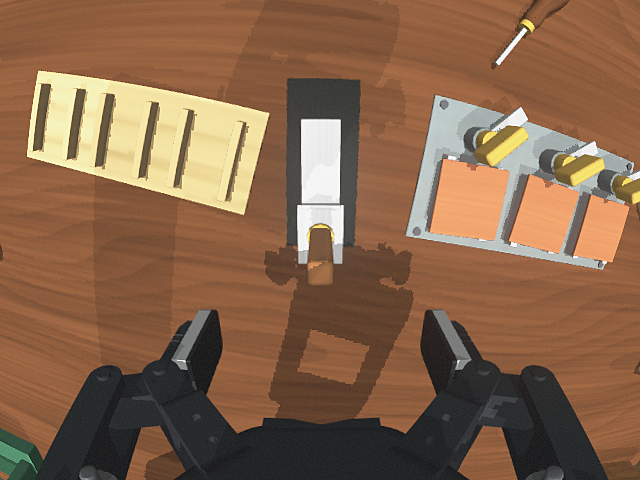

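The lifter has been set back about 30 mm along the pad: its foot now overhangs the pad's near end. I'll do the bolts first and put the lifter right at the end, which also covers any later knock. Next is the middle bolt.

Call:
move_arm(commands="11 47 0 0 0 -10 1;22 94 10 0 0 -20 1;33 141 20 0 0 -30 1;44 188 30 0 0 -40 0.2;54.4 235.6 40 0 0 -50 -0.1")

```text
t: 36.55
tcp_pos: [0.5872, -0.2213, 0.1551]
tool_rot: [0.872, 0.489, -0.001, -0.001]
force: [0.3, 0.1, -0.2]
finger_gap: 0.604
gripper_force: 0.0
```

Call:
move_arm(commands="0 0 0 0 0 -10 -0.1;0 0 0 0 0 -20 -0.1;0 0 0 0 0 -30 -0.1;0 0 0 0 0 -40 -0.1;0 0 0 0 0 -50 -0.1")

```text
t: 37.17
tcp_pos: [0.5866, -0.2198, 0.1553]
tool_rot: [0.584, 0.812, -0.0, -0.002]
force: [-0.7, 0.7, -0.2]
finger_gap: 0.45
gripper_force: 0.0
```

Call:
move_arm(commands="0 0 0 0 0 -9 -0.1;0 0 0 0 0 -17.7 -0.1;0 0 0 0 0 -17.7 -0.1;0 0 0 0 0 -17.7 -0.1;0 0 0 0 0 -17.7 -0.1")

```text
t: 37.8
tcp_pos: [0.5874, -0.2202, 0.1569]
tool_rot: [0.455, 0.891, 0.0, -0.0]
force: [0.0, -0.8, 0.7]
finger_gap: 0.444
gripper_force: 0.0
```

```bash
python3 - <<'E'
from meas import *
goto((589.5,-220.5,46),126)
c=look("top"); print("wings"); [print(*b) for b in blobs(c,(18,120,100),(32,255,255),75e-3,(350,220,485,262),20)]
E
```

```text
t 37.8 tcp mm [ 587.4 -220.2  156.9] yaw 125.9 tilt [-0.03  0.02] q [-0.54  0.62  1.49 -0.    1.03 -1.16] gap 0.444 F [ 0.  -0.8  0.7]
shift [ -1.5   1.5 110.9] ('rot', array([-0.01, -0.03, -0.1 ]))
wings
[ 589.9 -128.7] [43.5 19.5] 134.1 [379.1 246.6]
```

Call:
move_arm(commands="-1.5 1.5 25 0 0 0 -0.1;-1.5 1.5 50 0 0 0 -0.1;-1.5 1.5 75 0 0 0 -0.1;-1.5 1.5 100 0 0 0 -0.1;-1.5 1.5 110 0 0 0 -0.1", grip_force=60)

```text
t: 38.48
tcp_pos: [0.5889, -0.2201, 0.0458]
tool_rot: [0.455, 0.891, 0.0, -0.001]
force: [0.4, -0.5, -0.5]
finger_gap: 0.454
gripper_force: 0.0
```

Call:
move_arm(commands="0 0 0 0 0 0 -0.6;0 0 0 0 0 0 -1;0 0 0 0 0 0 -1;0 0 0 0 0 0 -1;0 0 0 0 0 0 -1")

```text
t: 39.1
tcp_pos: [0.5892, -0.2213, 0.0479]
tool_rot: [0.454, 0.891, -0.001, -0.0]
force: [-3.6, -4.3, 0.2]
finger_gap: 0.129
gripper_force: 59.5
```

```bash
python3 - <<'E'
from meas import *
s,r=state(); print(s["gripper_force"],s["ft_torque"]); look("wrist","wrist12")
E
```

```text
t 39.1 tcp mm [ 589.2 -221.3   47.9] yaw 125.98 tilt [-0.03 -0.05] q [-0.54  0.77  1.55 -0.    0.82 -1.16] gap 0.129 F [-3.6 -4.3  0.2]
59.52367722988129 [-0.47280742  0.52269903  0.065846  ]
```

View pics/wrist12.png

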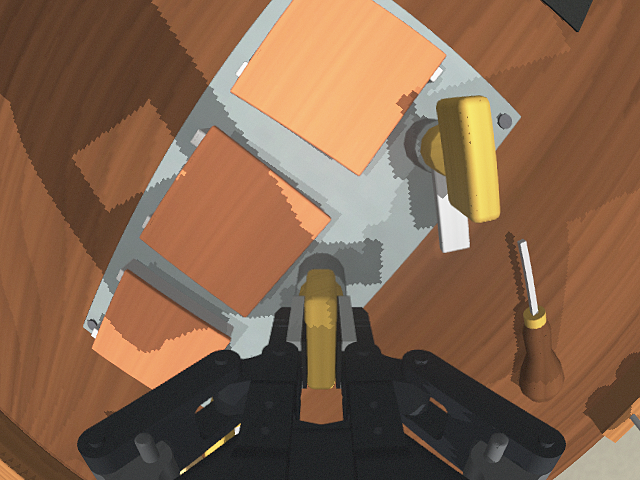

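The wing is gripped squarely. I have now viewed 15 pictures, one over the limit of 14, so from here I'll use numbers only. Turning bolt 2.

Call:
move_arm(commands="0 0 0 0 0 10 -1;0 0 0 0 0 20 -1;0 0 0 0 0 30 -1;0 0 0 0 0 40 -1;0 0 0 0 0 50 -1")

```text
t: 39.78
tcp_pos: [0.5894, -0.2213, 0.0479]
tool_rot: [0.79, 0.613, -0.0, 0.0]
force: [-3.9, -3.9, -0.8]
finger_gap: 0.129
gripper_force: 59.5
```

```bash
python3 - <<'E'
from meas import *
s,r=state(); print(s["gripper_force"],s["ft_torque"])
E
```

```text
t 39.77 tcp mm [ 589.4 -221.3   47.9] yaw 75.66 tilt [-0.01 -0.07] q [-0.54  0.77  1.55 -0.    0.82 -0.28] gap 0.129 F [-3.9 -3.9 -0.8]
59.50008273124695 [-0.59852506  0.54217364  0.06207206]
```

Call:
move_arm(commands="0 0 0 0 0 10 -1;0 0 0 0 0 20 -1;0 0 0 0 0 30 -1;0 0 0 0 0 40 -1;0 0 0 0 0 50 -1")

```text
t: 40.4
tcp_pos: [0.5894, -0.2215, 0.0479]
tool_rot: [0.975, 0.222, -0.0, 0.001]
force: [-3.7, -3.0, -0.7]
finger_gap: 0.129
gripper_force: 59.5
```

Call:
move_arm(commands="0 0 0 0 0 9 -1;0 0 0 0 0 18 -1;0 0 0 0 0 25 -1;0 0 0 0 0 28 -1;0 0 0 0 0 28 -1")

```text
t: 41.02
tcp_pos: [0.5894, -0.2215, 0.0479]
tool_rot: [1.0, -0.016, -0.0, 0.001]
force: [-4.3, -3.8, 0.3]
finger_gap: 0.127
gripper_force: 60.0
```

```bash
python3 - <<'E'
from meas import *
s,r=state(); print(s["gripper_force"],s["ft_torque"])
E
```

```text
t 41.02 tcp mm [ 589.4 -221.5   47.9] yaw -1.82 tilt [-0.04 -0.12] q [-0.54  0.77  1.55 -0.    0.82  1.07] gap 0.127 F [-4.3 -3.8  0.3]
60.03566265106201 [-0.76335932  0.67066182  0.58697318]
```

Torque rose to 0.59 N m at yaw -1.8, which is the end stop. I'll release and go to bolt 1.

Call:
move_arm(commands="0 0 0 0 0 0 -0.1;0 0 0 0 0 0 -0.1;0 0 0 0 0 0 -0.1;0 0 -40 0 0 0 -0.1;0 0 -90 0 0 0 -0.1")

```text
t: 41.65
tcp_pos: [0.589, -0.2199, 0.137]
tool_rot: [1.0, -0.018, -0.001, -0.001]
force: [0.8, -0.2, 0.3]
finger_gap: 0.447
gripper_force: 0.0
```

Call:
move_arm(commands="0 -10 -20 0 0 -10 -0.1;-1 -35 -20 0 0 -20 -0.1;-2 -65 -20 0 0 -30 -0.1;-2 -91 -20 0 0 -40 -0.1;-2 -91 -20 0 0 -50 -0.1")

```text
t: 42.28
tcp_pos: [0.5907, -0.127, 0.1574]
tool_rot: [0.912, 0.41, 0.0, -0.001]
force: [0.9, -0.1, -0.5]
finger_gap: 0.452
gripper_force: 0.0
```

Call:
move_arm(commands="0 0 0 0 0 -10 -0.1;0 0 0 0 0 -20 -0.1;0 0 0 0 0 -30 -0.1;0 0 0 0 0 -40 -0.1;0 0 0 0 0 -50 -0.1")

```text
t: 42.9
tcp_pos: [0.5911, -0.1292, 0.1574]
tool_rot: [0.654, 0.756, 0.0, 0.0]
force: [-0.7, 0.4, 0.9]
finger_gap: 0.449
gripper_force: 0.0
```

Call:
move_arm(commands="0 0 0 0 0 -10 -0.1;0 0 0 0 0 -20 -0.1;0 0 0 0 0 -30 -0.1;0 0 0 0 0 -40 -0.1;0 0 0 0 0 -40 -0.1")

```text
t: 43.52
tcp_pos: [0.591, -0.1293, 0.1574]
tool_rot: [0.36, 0.933, 0.0, 0.0]
force: [-0.2, 0.5, -0.9]
finger_gap: 0.452
gripper_force: 0.0
```

```bash
python3 - <<'E'
from meas import *
goto((590.3,-130.7,46),138)
c=look("wrist"); print("wings"); [print(*b) for b in blobs(c,(18,120,150),(32,255,255),75e-3,(0,0,640,390),300)]
platetop(look("top"),(350,225,485,305))
E
```

```text
t 43.52 tcp mm [ 591.  -129.3  157.4] yaw 137.85 tilt [0.02 0.02] q [-0.4   0.59  1.55  0.    1.   -1.24] gap 0.452 F [-0.2  0.5 -0.9]
shift [ -0.4  -1.6 111.4] ('rot', array([ 0.03,  0.  , -0.15]))
wings
[ 589.6 -131.5] [44.6 20.2] 137.8 [318.  245.7]
[ 582.7 -220.2] [35.  14.4] 177.6 [220.  317.5]
plates(top)
[ 533.8 -309.6] [69.9 69.3] 89.4 [456.5 272.5]
```

Call:
move_arm(commands="-0.5 -1.5 25 0 0 0 -0.1;-0.5 -1.5 50 0 0 0 -0.1;-0.5 -1.5 75 0 0 0 -0.1;-0.5 -1.5 100 0 0 0 -0.1;-0.5 -1.5 110 0 0 0 -0.1")

```text
t: 44.25
tcp_pos: [0.5895, -0.1307, 0.0459]
tool_rot: [0.359, 0.933, 0.0, -0.001]
force: [0.3, 0.4, 0.1]
finger_gap: 0.452
gripper_force: 0.0
```

Call:
move_arm(commands="0 0 0 0 0 0 -0.6;0 0 0 0 0 0 -1;0 0 0 0 0 0 -1;0 0 0 0 0 0 -1;0 0 0 0 0 0 -1")

```text
t: 44.88
tcp_pos: [0.5906, -0.1313, 0.0479]
tool_rot: [0.359, 0.933, -0.0, 0.0]
force: [-1.0, -1.9, 1.3]
finger_gap: 0.127
gripper_force: 60.0
```

Call:
move_arm(commands="0 0 0 0 0 10 -1;0 0 0 0 0 20 -1;0 0 0 0 0 30 -1;0 0 0 0 0 40 -1;0 0 0 0 0 50 -1")

```text
t: 45.5
tcp_pos: [0.5908, -0.1312, 0.0479]
tool_rot: [0.721, 0.692, 0.0, 0.001]
force: [-0.5, -1.3, 0.7]
finger_gap: 0.125
gripper_force: 60.0
```

Call:
move_arm(commands="0 0 0 0 0 10 -1;0 0 0 0 0 20 -1;0 0 0 0 0 30 -1;0 0 0 0 0 40 -1;0 0 0 0 0 50 -1")

```text
t: 46.12
tcp_pos: [0.591, -0.1314, 0.0479]
tool_rot: [0.947, 0.323, 0.001, 0.001]
force: [-0.0, -1.5, -0.2]
finger_gap: 0.132
gripper_force: 60.0
```

Call:
move_arm(commands="0 0 0 0 0 9 -1;0 0 0 0 0 18 -1;0 0 0 0 0 27 -1;0 0 0 0 0 35 -1;0 0 0 0 0 38 -1")

```text
t: 46.75
tcp_pos: [0.591, -0.1316, 0.0479]
tool_rot: [1.0, -0.001, 0.001, 0.001]
force: [-0.4, -1.3, 0.5]
finger_gap: 0.126
gripper_force: 60.0
```

```bash
python3 - <<'E'
from meas import *
s,r=state(); print(s["gripper_force"],s["ft_torque"])
E
```

```text
t 46.75 tcp mm [ 591.  -131.6   47.9] yaw -0.15 tilt [ 0.1  -0.06] q [-0.4   0.75  1.61 -0.    0.78  1.17] gap 0.126 F [-0.4 -1.3  0.5]
59.9969744682312 [-0.22662211  0.09090547  0.09246694]
```

Not quite at the stop yet, so I'll turn 3° more.

Call:
move_arm(commands="0 0 0 0 0 2 -1;0 0 0 0 0 3 -1;0 0 0 0 0 3 -1;0 0 0 0 0 3 -1;0 0 0 0 0 3 -1")

```text
t: 47.38
tcp_pos: [0.591, -0.1315, 0.0479]
tool_rot: [1.0, -0.026, 0.001, 0.001]
force: [0.4, -2.3, 5.3]
finger_gap: 0.13
gripper_force: 66.6
```

```bash
python3 - <<'E'
from meas import *
s,r=state(); print(s["gripper_force"],s["ft_torque"])
E
```

```text
t 47.38 tcp mm [ 591.  -131.5   47.9] yaw -2.96 tilt [ 0.09 -0.07] q [-0.4   0.75  1.61 -0.    0.77  1.22] gap 0.13 F [ 0.4 -2.3  5.3]
66.56985998153687 [-0.40940845  0.00914771  1.32205858]
```

Home (torque 1.3 N m). Now bolt 3.

Call:
move_arm(commands="0 0 0 0 0 0 -0.1;0 0 0 0 0 0 -0.1;0 0 0 0 0 0 -0.1;0 0 -40 0 0 0 -0.1;0 0 -90 0 0 0 -0.1")

```text
t: 48.0
tcp_pos: [0.5889, -0.1303, 0.1366]
tool_rot: [1.0, -0.027, -0.002, -0.001]
force: [0.6, -0.7, 0.2]
finger_gap: 0.455
gripper_force: 0.0
```

Call:
move_arm(commands="0 10 -20 0 0 -10 -0.1;2 55 -20 0 0 -20 -0.1;4 100 -20 0 0 -30 -0.1;6 145 -20 0 0 -40 -0.1;6 180 -20 0 0 -50 -0.1")

```text
t: 48.62
tcp_pos: [0.5864, -0.3127, 0.1569]
tool_rot: [0.916, 0.4, 0.0, -0.0]
force: [-0.1, 0.1, -0.2]
finger_gap: 0.446
gripper_force: 0.0
```

Call:
move_arm(commands="0 0 0 0 0 -10 -0.1;0 0 0 0 0 -20 -0.1;0 0 0 0 0 -30 -0.1;0 0 0 0 0 -40 -0.1;0 0 0 0 0 -50 -0.1")

```text
t: 49.25
tcp_pos: [0.5863, -0.3106, 0.1567]
tool_rot: [0.661, 0.75, 0.0, -0.001]
force: [-0.4, -0.1, -0.2]
finger_gap: 0.448
gripper_force: 0.0
```

Call:
move_arm(commands="0 0 0 0 0 -10 -0.1;0 0 0 0 0 -20 -0.1;0 0 0 0 0 -21 -0.1;0 0 0 0 0 -21 -0.1;0 0 0 0 0 -21 -0.1")

```text
t: 49.88
tcp_pos: [0.5867, -0.311, 0.1572]
tool_rot: [0.516, 0.857, 0.0, -0.0]
force: [-0.1, 0.2, -0.0]
finger_gap: 0.451
gripper_force: 0.0
```

```bash
python3 - <<'E'
from meas import *
goto((587.8,-311.5,46),118.4)
c=look("wrist"); print("wings"); [print(*b) for b in blobs(c,(18,120,150),(32,255,255),75e-3,(0,0,640,390),300)]
c=look("top"); platetop(c,(350,225,485,305))
print("lifter"); [print(*b) for b in blobs(c,(0,0,150),(179,40,255),5e-3,(290,220,346,320),50)]
print("handle"); [print(*b) for b in blobs(c,(3,100,120),(20,255,255),97e-3,(300,270,345,315),40)]
E
```

```text
t 49.88 tcp mm [ 586.7 -311.   157.2] yaw 117.87 tilt [-0.01  0.02] q [-0.66  0.66  1.39  0.    1.08 -1.14] gap 0.451 F [-0.1  0.2 -0. ]
shift [ -1.    0.8 111.2] ('rot', array([-0.  , -0.02, -0.53]))
wings
[ 591.4 -132.9] [42.6 13.4] 178.8 [465.9  14.8]
[ 588.3 -221.1] [45.6 15.7] 179.1 [392.3 125.9]
[ 586.6 -310.8] [44.5 20.2] 117.8 [321.8 244.2]
plates(top)
[ 533.6 -130.4] [69.6 69.2] 1.8 [377.8 273.6]
[ 534.8 -219.8] [69.6 69.6] 88.6 [416.3 272.8]
[ 533.9 -299.2] [69.3 51.4] 179.4 [448.  269.9]
lifter
[511.2   6.5] [141.1  45.4] 7.6 [317.9 280.8]
handle
[472.9   2.4] [19.6 19.5] 89.3 [321.2 300.2]
```

Call:
move_arm(commands="-0.5 0.5 25 0 0 0 -0.1;-0.5 0.5 50 0 0 0 -0.1;-0.5 0.5 75 0 0 0 -0.1;-0.5 0.5 100 0 0 0 -0.1;-0.5 0.5 110 0 0 0 -0.1")

```text
t: 50.6
tcp_pos: [0.5866, -0.3107, 0.0457]
tool_rot: [0.516, 0.857, 0.0, -0.001]
force: [-0.0, -0.3, -1.0]
finger_gap: 0.448
gripper_force: 0.0
```

Call:
move_arm(commands="0 0 0 0 0 0 -0.6;0 0 0 0 0 0 -1;0 0 0 0 0 0 -1;0 0 0 0 0 0 -1;0 0 0 0 0 0 -1")

```text
t: 51.22
tcp_pos: [0.5877, -0.3116, 0.048]
tool_rot: [0.515, 0.857, -0.0, 0.001]
force: [-0.1, -0.8, -0.0]
finger_gap: 0.124
gripper_force: 60.2
```

Call:
move_arm(commands="0 0 0 0 0 10 -1;0 0 0 0 0 20 -1;0 0 0 0 0 30 -1;0 0 0 0 0 40 -1;0 0 0 0 0 50 -1")

```text
t: 51.85
tcp_pos: [0.5876, -0.3117, 0.048]
tool_rot: [0.831, 0.557, -0.0, 0.0]
force: [-1.1, -0.3, 0.6]
finger_gap: 0.132
gripper_force: 60.5
```

Call:
move_arm(commands="0 0 0 0 0 10 -1;0 0 0 0 0 20 -1;0 0 0 0 0 30 -1;0 0 0 0 0 40 -1;0 0 0 0 0 50 -1")

```text
t: 52.48
tcp_pos: [0.5874, -0.3116, 0.048]
tool_rot: [0.988, 0.154, 0.0, 0.0]
force: [-2.3, -0.0, 0.9]
finger_gap: 0.129
gripper_force: 60.5
```

Call:
move_arm(commands="0 0 0 0 0 9 -1;0 0 0 0 0 17 -1;0 0 0 0 0 21 -1;0 0 0 0 0 21 -1;0 0 0 0 0 21 -1")

```text
t: 53.1
tcp_pos: [0.5874, -0.3115, 0.048]
tool_rot: [1.0, -0.025, -0.0, 0.001]
force: [-1.3, 0.1, 3.1]
finger_gap: 0.128
gripper_force: 65.7
```

```bash
python3 - <<'E'
from meas import *
s,r=state(); print(s["gripper_force"],s["ft_torque"])
E
```

```text
t 53.1 tcp mm [ 587.4 -311.5   48. ] yaw -2.83 tilt [-0.01 -0.07] q [-0.65  0.81  1.45 -0.    0.88  0.97] gap 0.128 F [-1.3  0.1  3.1]
65.66270112991333 [0.00871377 0.29484447 1.10550681]
```

Bolt 3 is home (torque 1.1 N m). I'll release and go back to the lifter.

Call:
move_arm(commands="0 0 0 0 0 0 -0.1;0 0 0 0 0 0 -0.1;0 0 0 0 0 0 -0.1;0 0 -50 0 0 0 -0.1;0 0 -110 0 0 0 -0.1")

```text
t: 53.72
tcp_pos: [0.5865, -0.3106, 0.1566]
tool_rot: [1.0, -0.027, -0.002, -0.001]
force: [0.3, -0.6, 0.4]
finger_gap: 0.446
gripper_force: 0.0
```

Call:
move_arm(commands="-10 -25 -20 0 0 0 1;-34 -80 -40 0 0 -3 1;-58 -136 -40 0 0 -6 1;-82 -192 -40 0 0 -8 1;-106 -249 -40 0 0 -10.7 1")

```text
t: 54.35
tcp_pos: [0.4941, -0.0554, 0.1975]
tool_rot: [0.998, 0.067, 0.001, -0.0]
force: [1.4, 0.9, 0.1]
finger_gap: 0.998
gripper_force: 0.0
```

```bash
python3 - <<'E'
from meas import *
goto((472.7,1.5,150),7.8)
c=look("top"); platetop(c,(350,225,485,305))
print("lifter"); [print(*b) for b in blobs(c,(0,0,150),(179,40,255),5e-3,(290,220,346,320),50)]
print("pad"); [print(*b) for b in blobs(c,(0,0,0),(179,75,90),2e-3,(295,220,345,310),50)]
print("wings"); [print(*b) for b in blobs(c,(18,120,100),(32,255,255),75e-3,(350,220,485,262),20)]
c=look("wrist")
print("lifter"); [print(*b) for b in blobs(c,(0,0,150),(179,30,255),5e-3,(170,20,330,270),800)]
E
```

```text
t 54.35 tcp mm [494.1 -55.4 197.5] yaw 7.66 tilt [0.06 0.02] q [-0.34  0.41  1.79  0.    0.95  1.1 ] gap 0.998 F [1.4 0.9 0.1]
shift [-13.6 -59.3  47.5] ('rot', array([-0.01, -0.06, -0.14]))
plates(top)
[ 534.8 -219.8] [69.6 69.5] 88.6 [418.7 271.3]
[ 533.4 -309.1] [70.1 69.7] 90.5 [454.9 273.1]
lifter
[511.6   9.1] [140.3  38.6] 5.7 [315.5 272.7]
pad
[542.   -8.1] [162.6 103. ] 5.9 [316.1 261.3]
[506.3 -39. ] [114.5  30.4] 179.2 [337.8 295.9]
wings
[ 590.5 -125.9] [42.6 20.1] 178.8 [379.1 246.2]
[ 588.6 -214. ] [44.8 22.4] 178.4 [418.8 246.6]
[ 586.7 -302.3] [42.8 24.7] 178.0 [458.7 246.7]
lifter
[511.3   6.2] [141.4  46. ] 8.1 [268.3 161. ]
```

All wings read 178–179°, so they are home. The lifter handle is at (471.7,0.7), yaw 8°. I'll regrasp it.

Call:
move_arm(commands="-5 -20 0 0 0 0 1;-10 -40 0 0 0 0 1;-14 -57 0 0 0 0 1;-14.5 -58.5 20 0 0 0 1;-14.5 -58.5 40 0 0 0 1")

```text
t: 55.08
tcp_pos: [0.4727, -0.0005, 0.1571]
tool_rot: [0.998, 0.067, 0.001, 0.0]
force: [-0.1, 0.6, 0.5]
finger_gap: 0.996
gripper_force: 0.0
```

```bash
python3 - <<'E'
from meas import *
goto((471.7,0.7,54),8)
E
```

```text
t 55.08 tcp mm [472.7  -0.5 157.1] yaw 7.67 tilt [ 0.07 -0.01] q [-0.24  0.44  1.88  0.    0.81  1.2 ] gap 0.996 F [-0.1  0.6  0.5]
shift [ -1.   -1.3 103.1] ('rot', array([ 0.02, -0.07, -0.33]))
```

Call:
move_arm(commands="0 -1 20 0 0 0 1;0 -1 45 0 0 0 1;0 -1 70 0 0 0 1;0 -1 95 0 0 0 1;0 -1 103 0 0 0 1", grip_force=60)

```text
t: 55.7
tcp_pos: [0.4718, 0.0003, 0.0531]
tool_rot: [0.998, 0.067, -0.001, -0.0]
force: [0.2, -0.4, -0.6]
finger_gap: 1.003
gripper_force: 0.0
```

Call:
move_arm(commands="0 0 0 0 0 0 0.2;0 0 0 0 0 0 -0.5;0 0 0 0 0 0 -1;0 0 0 0 0 0 -1;0 0 0 0 0 0 -1")

```text
t: 56.32
tcp_pos: [0.4728, -0.0001, 0.055]
tool_rot: [0.998, 0.067, 0.001, 0.0]
force: [-0.2, 1.0, 5.5]
finger_gap: 0.229
gripper_force: 61.1
```

Call:
move_arm(commands="0 0 -5 0 0 0 -1;0 0 -12 0 0 0 -1;12 -1 -12 0 0 0 -1;28 0 -12 0 0 0 -1;33 0 -12 0 0 0 -1")

```text
t: 56.95
tcp_pos: [0.5073, 0.0043, 0.0664]
tool_rot: [0.998, 0.067, 0.001, 0.0]
force: [-0.4, -0.4, -3.0]
finger_gap: 0.225
gripper_force: 60.2
```

```bash
python3 - <<'E'
from meas import *
goto((504.3,4.6,54),8.3); blade(-49)
E
```

```text
t 56.95 tcp mm [507.3   4.3  66.4] yaw 7.68 tilt [ 0.14 -0.03] q [-0.21  0.64  1.86  0.    0.64  1.22] gap 0.225 F [-0.4 -0.4 -3. ]
shift [-2.9 -0.7 12.4] ('rot', array([ 0.05, -0.14, -0.62]))
t 57.0 tcp mm [507.1   4.4  66.3] yaw 7.68 tilt [ 0.12 -0.02] q [-0.21  0.64  1.86  0.    0.64  1.22] gap 0.228 F [ 0.1  0.2 -2.9]
blade [576.7  14. ] [78.4 37.8] 8.0 [319.4 140.2] in tool [70.3 -0.2]
```

Call:
move_arm(commands="0 0 0 0 0 0 -1;0 0 4 0 0 0 -1;0 0 8 0 0 0 -1;0 0 10.5 0 0 0 -1;0 0 10.5 0 0 0 -1")

```text
t: 57.62
tcp_pos: [0.5049, 0.0044, 0.0555]
tool_rot: [0.998, 0.067, -0.0, -0.0]
force: [-0.8, -0.2, -2.2]
finger_gap: 0.225
gripper_force: 60.4
```

Call:
move_arm(commands="0 0 0 0 0 0 -0.5;0 0 0 0 0 0 0.5;0 0 0 0 0 0 1;0 0 0 0 0 0 1;0 0 0 0 0 0 1")

```text
t: 58.25
tcp_pos: [0.5052, 0.0044, 0.0559]
tool_rot: [0.998, 0.067, 0.0, 0.0]
force: [0.3, 0.5, -0.6]
finger_gap: 0.998
gripper_force: 0.0
```

Call:
move_arm(commands="0 0 -15 0 0 0 1;0 0 -40 0 0 0 1;0 0 -80 0 0 0 1;0 0 -120 0 0 0 1;0 0 -160 0 0 0 1")

```text
t: 58.88
tcp_pos: [0.5049, 0.0045, 0.2181]
tool_rot: [0.998, 0.067, 0.0, 0.0]
force: [0.3, 0.4, -0.1]
finger_gap: 0.998
gripper_force: 0.0
```

Call:
move_arm(commands="0 0 0 0 0 0 1;0 0 0 0 0 0 1;0 0 0 0 0 0 1;0 0 0 0 0 0 1;0 0 0 0 0 0 1")

```text
t: 59.5
tcp_pos: [0.5048, 0.0044, 0.2151]
tool_rot: [0.998, 0.067, -0.001, -0.0]
force: [-0.5, -0.2, 0.2]
finger_gap: 1.003
gripper_force: 0.0
```

```bash
python3 - <<'E'
from meas import *
state()
c=look("wrist")
print("lifter"); [print(*b) for b in blobs(c,(0,0,150),(179,30,255),5e-3,(220,20,400,270),800)]
print("pad"); [print(*b) for b in blobs(c,(0,0,0),(179,255,70),2e-3,(260,20,380,260),800)]
c=look("top"); platetop(c,(350,225,485,305))
E
```

```text
t 59.5 tcp mm [504.8   4.4 215.1] yaw 7.66 tilt [-0.09  0.02] q [-0.21  0.39  1.75  0.    1.01  1.22] gap 1.003 F [-0.5 -0.2  0.2]
lifter
[573.6  13.4] [79.7 38.2] 7.6 [320.9 129.2]
[503.5   3.8] [62.8 46.7] 7.8 [321.1 194.6]
pad
[576.5  13.4] [90.2 67.4] 7.4 [322.  100.5]
plates(top)
[ 533.6 -135.3] [69.5 60.2] 1.0 [380.9 274. ]
[ 534.7 -219.8] [69.7 69.6] 178.6 [416.3 272.8]
[ 533.4 -309. ] [70.2 69.7] 90.5 [454.9 273.1]
```

```bash
python3 -c "
from station import ticket
print(ticket.sign_off())"
```

```text
the job is handed in; nothing more can be done
None
```

I handed the job in at about 60 s; the sign-off returned no verdict. By my last measurements all three plates lie centred and square on their places, the bolts were turned home middle-first, and the lifter is back on its pad after I re-placed it once when it moved about 30 mm. I viewed 15 pictures, one over the limit of 14.

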